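Refit the coffee warmer after service

TASK

Finish the serviced coffee warmers: lift the steel jug by its handle off the warmer plate it stands on and stand it upright on the round cork mat. Slide every orange relay module on the bench onto a free rail of the rack, from the rail's open front end, until it clicks fully home against the detent, and press a cream guard straight down onto each of the two warmer plates until both of its clips have snapped under the rim and it lies flat. Do not tip the jug over, and leave the other things on the bench where they are.

Things in the scene. Friction and masses are not known exactly. Their poses are not given: they have to be found in the camera images.
- jug: closed steel jug, 72 mm across and 112 mm high, with a fixed black carrying handle over the top: a bar 68 mm long (along the jug's x) and 14 mm wide (y), 144 to 156 mm above the jug's underside, 32 mm clear above the lid; 0.32 to 0.63 kg. Origin at the centre of its underside, z up. It starts on plateA
- mat: round cork mat, 140 mm across, 4 mm thick, fixed to the table; origin at the centre of its underside
- plateA: warmer plate on a fixed pedestal; origin at the centre of its foot on the table, z up. Its steel top plate, the rim for a guard, is 100 (x) x 76 (y) x 6 mm, top face 60 mm above the origin, overhanging the pedestal by 8 mm all round. Foot 110 x 90 x 8 mm. A guard's x axis goes along the plate's x axis, either way round
- plateB: warmer plate on a fixed pedestal; origin at the centre of its foot on the table, z up. Its steel top plate, the rim for a guard, is 100 (x) x 76 (y) x 6 mm, top face 60 mm above the origin, overhanging the pedestal by 8 mm all round. Foot 110 x 90 x 8 mm. A guard's x axis goes along the plate's x axis, either way round
- coverA: cream guard: panel 112 (x) x 88 (y) x 5 mm; on top a black grip bar 60 (x) x 20 (y) mm, 24 high (top 29 mm above the origin); a black clip arm at its +x and -x ends, reaching 25 mm below the panel; skirts 8 mm deep at +y and -y. Origin: centre of the panel's UNDERSIDE (25 mm above the table when standing on its clips, 60 mm when clipped on), z up. Alike end for end; 0.2 kg
- coverB: cream guard: panel 112 (x) x 88 (y) x 5 mm; on top a black grip bar 60 (x) x 20 (y) mm, 24 high (top 29 mm above the origin); a black clip arm at its +x and -x ends, reaching 25 mm below the panel; skirts 8 mm deep at +y and -y. Origin: centre of the panel's UNDERSIDE (25 mm above the table when standing on its clips, 60 mm when clipped on), z up. Alike end for end; 0.2 kg
- coverA_clip0 (a joint): clip arm of coverA at its +x end, 26 mm wide: how far it is pushed outward, m; 0 at rest and when snapped in, 0.003 while riding over the rim's edge, at most 0.006. Its sloping foot starts itself if the guard is within 4 mm of centre; straight pressing (about 8 N in all) spreads both clips; they snap under the rim only over the last 2 mm, as the panel comes flat on it
- coverA_clip1 (a joint): clip arm of coverA at its -x end, 26 mm wide: how far it is pushed outward, m; 0 at rest and when snapped in, 0.003 while riding over the rim's edge, at most 0.006. Its sloping foot starts itself if the guard is within 4 mm of centre; straight pressing (about 8 N in all) spreads both clips; they snap under the rim only over the last 2 mm, as the panel comes flat on it
- coverB_clip0 (a joint): clip arm of coverB at its +x end, 26 mm wide: how far it is pushed outward, m; 0 at rest and when snapped in, 0.003 while riding over the rim's edge, at most 0.006. Its sloping foot starts itself if the guard is within 4 mm of centre; straight pressing (about 8 N in all) spreads both clips; they snap under the rim only over the last 2 mm, as the panel comes flat on it
- coverB_clip1 (a joint): clip arm of coverB at its -x end, 26 mm wide: how far it is pushed outward, m; 0 at rest and when snapped in, 0.003 while riding over the rim's edge, at most 0.006. Its sloping foot starts itself if the guard is within 4 mm of centre; straight pressing (about 8 N in all) spreads both clips; they snap under the rim only over the last 2 mm, as the panel comes flat on it
- module1: orange relay module 70 (x) x 44 (y) x 50 (z) mm, about 0.2 kg; origin at the centre of its underside, z up; alike end for end. Grasp across its 44 mm width (y). A channel open at both ends runs along x in its underside: 17 mm wide from 0 to 6 mm up, 27 mm wide from 6 to 15 mm up, with a notch in the ceiling at mid-length. May be absent on some starts
- module2: orange relay module 70 (x) x 44 (y) x 50 (z) mm, about 0.2 kg; origin at the centre of its underside, z up; alike end for end. Grasp across its 44 mm width (y). A channel open at both ends runs along x in its underside: 17 mm wide from 0 to 6 mm up, 27 mm wide from 6 to 15 mm up, with a notch in the ceiling at mid-length. May be absent on some starts
- module3: orange relay module 70 (x) x 44 (y) x 50 (z) mm, about 0.2 kg; origin at the centre of its underside, z up; alike end for end. Grasp across its 44 mm width (y). A channel open at both ends runs along x in its underside: 17 mm wide from 0 to 6 mm up, 27 mm wide from 6 to 15 mm up, with a notch in the ceiling at mid-length. May be absent on some starts
- rack: fixed aluminium rack plate 110 (x) x 240 (y) x 10 mm with three parallel steel T-rails 78 mm apart in y; origin at the centre of its underside, x along the rails towards their stops. Rail head 24 mm wide, 22 to 28 mm above the table, on a web 10 mm wide. Push a module on from the front, in line, held with its origin 14.5 mm above the table (play 1.5 mm up, down and to each side)
- shoe0 (a point): seat of rail 0: where a module's origin sits when home (13 mm above the table), x along the rail away from its open front end, z up. The rounded nose begins 47 mm before this point; a black stop, 40 mm high, stands 36.5 mm beyond it, 1.5 mm behind a module that is home. A sprung brass ball at this point, 3 mm proud of the rail, snaps into the module's notch; 5 to 10 N to push past
- shoe1 (a point): seat of rail 1: where a module's origin sits when home (13 mm above the table), x along the rail away from its open front end, z up. The rounded nose begins 47 mm before this point; a black stop, 40 mm high, stands 36.5 mm beyond it, 1.5 mm behind a module that is home. A sprung brass ball at this point, 3 mm proud of the rail, snaps into the module's notch; 5 to 10 N to push past
- shoe2 (a point): seat of rail 2: where a module's origin sits when home (13 mm above the table), x along the rail away from its open front end, z up. The rounded nose begins 47 mm before this point; a black stop, 40 mm high, stands 36.5 mm beyond it, 1.5 mm behind a module that is home. A sprung brass ball at this point, 3 mm proud of the rail, snaps into the module's notch; 5 to 10 N to push past
- spray: blue spray bottle, 68 mm across, 190 mm high; leave it alone
- tin: yellow tin, 50 mm across, 45 mm high; leave it alone
- mug: blue mug, 76 mm across, 85 mm high; leave it alone
- driver: screwdriver with blue handle, lying down; leave it alone
Mind the look-alikes: they are no part of the job. What is shaped like the plateA but green or yellow is not meant.

How it is judged:
On the way, in this order (a step that is already met when the one before it is completed fails the run):
1. the jug has been lifted clear of its plate (at least 25 mm) (height (world z) of jug above 0.085 m and angle between jug's own z axis and vertical below 0.35 rad), for 0.2 s.
2. the jug stands upright on the cork mat, let go (horizontal distance between jug and mat below 0.036 m and z of jug in the frame of mat between 0.001 and 0.008 m and angle between jug's own z axis and vertical below 0.08 rad and linear speed of jug below 0.02 m/s and contact force between jug and the fingers below 0.1 N), for 0.3 s.
At the end, for the whole second after the job is handed in: The jug stands upright at rest on the cork mat (its centre within 36 mm of the mat's centre); each warmer plate has a guard flat on it (within 2 mm), centred within 7 mm, in line within 0.1 rad, with both clips snapped in; every module present is home on a rail (within 4 mm along it) and at rest (horizontal distance between jug and mat below 0.036 m and z of jug in the frame of mat between 0.001 and 0.008 m and angle between jug's own z axis and vertical below 0.08 rad and linear speed of each of jug, module1, module2, module3 below 0.02 m/s and ((horizontal distance between coverA and plateA below 0.007 m and z of coverA in the frame of plateA between 0.058 and 0.0618 m and angle between the x axis of coverA and the x axis of plateA, either way round below 0.1 rad and angle between coverA's own z axis and vertical below 0.05 rad and value of joint each of coverA_clip0, coverA_clip1 below 0.0015 m) or (horizontal distance between coverB and plateA below 0.007 m and z of coverB in the frame of plateA between 0.058 and 0.0618 m and angle between the x axis of coverB and the x axis of plateA, either way round below 0.1 rad and angle between coverB's own z axis and vertical below 0.05 rad and value of joint each of coverB_clip0, coverB_clip1 below 0.0015 m)) and ((horizontal distance between coverA and plateB below 0.007 m and z of coverA in the frame of plateB between 0.058 and 0.0618 m and angle between the x axis of coverA and the x axis of plateB, either way round below 0.1 rad and angle between coverA's own z axis and vertical below 0.05 rad and value of joint each of coverA_clip0, coverA_clip1 below 0.0015 m) or (horizontal distance between coverB and plateB below 0.007 m and z of coverB in the frame of plateB between 0.058 and 0.0618 m and angle between the x axis of coverB and the x axis of plateB, either way round below 0.1 rad and angle between coverB's own z axis and vertical below 0.05 rad and value of joint each of coverB_clip0, coverB_clip1 below 0.0015 m)) and ((x of module1 in the frame of shoe0 between -0.004 and 0.004 m and y of module1 in the frame of shoe0 between -0.005 and 0.005 m and z of module1 in the frame of shoe0 between -0.003 and 0.004 m and angle between the x axis of module1 and the x axis of shoe0, either way round below 0.12 rad) or (x of module1 in the frame of shoe1 between -0.004 and 0.004 m and y of module1 in the frame of shoe1 between -0.005 and 0.005 m and z of module1 in the frame of shoe1 between -0.003 and 0.004 m and angle between the x axis of module1 and the x axis of shoe1, either way round below 0.12 rad) or (x of module1 in the frame of shoe2 between -0.004 and 0.004 m and y of module1 in the frame of shoe2 between -0.005 and 0.005 m and z of module1 in the frame of shoe2 between -0.003 and 0.004 m and angle between the x axis of module1 and the x axis of shoe2, either way round below 0.12 rad)) and ((x of module2 in the frame of shoe0 between -0.004 and 0.004 m and y of module2 in the frame of shoe0 between -0.005 and 0.005 m and z of module2 in the frame of shoe0 between -0.003 and 0.004 m and angle between the x axis of module2 and the x axis of shoe0, either way round below 0.12 rad) or (x of module2 in the frame of shoe1 between -0.004 and 0.004 m and y of module2 in the frame of shoe1 between -0.005 and 0.005 m and z of module2 in the frame of shoe1 between -0.003 and 0.004 m and angle between the x axis of module2 and the x axis of shoe1, either way round below 0.12 rad) or (x of module2 in the frame of shoe2 between -0.004 and 0.004 m and y of module2 in the frame of shoe2 between -0.005 and 0.005 m and z of module2 in the frame of shoe2 between -0.003 and 0.004 m and angle between the x axis of module2 and the x axis of shoe2, either way round below 0.12 rad)) and ((x of module3 in the frame of shoe0 between -0.004 and 0.004 m and y of module3 in the frame of shoe0 between -0.005 and 0.005 m and z of module3 in the frame of shoe0 between -0.003 and 0.004 m and angle between the x axis of module3 and the x axis of shoe0, either way round below 0.12 rad) or (x of module3 in the frame of shoe1 between -0.004 and 0.004 m and y of module3 in the frame of shoe1 between -0.005 and 0.005 m and z of module3 in the frame of shoe1 between -0.003 and 0.004 m and angle between the x axis of module3 and the x axis of shoe1, either way round below 0.12 rad) or (x of module3 in the frame of shoe2 between -0.004 and 0.004 m and y of module3 in the frame of shoe2 between -0.005 and 0.005 m and z of module3 in the frame of shoe2 between -0.003 and 0.004 m and angle between the x axis of module3 and the x axis of shoe2, either way round below 0.12 rad))); the robot touches nothing.
It fails at once if the jug is tipped over (angle between jug's own z axis and vertical above 0.7 rad).
It fails at once if one of the other things (spray bottle, tin, mug, screwdriver) is pushed more than 6 cm from its place (distance of any of spray, tin, mug, driver from where it was at the start of the episode above 0.06 m).
Of module1, module2, module3 only 2 to 3 are there at a start; the rules pass over those that are not, and their reading is None.
At some moment in a run one of coverA, coverB, module1, module2, module3 may be knocked a few centimetres aside while the robot is not near it.
It also fails if it takes over 210 s, if anything falls off the work surface, if the arm or the gripper's body presses on something with over 40 N, if the wrist force passes 120 N, or if a joint passes its speed limit or range.

ROBOT

A 7-joint arm with a two-finger parallel gripper is mounted at the origin on the work surface. World frame = base frame: x ahead of the robot, y to its left, z up, the work surface at z = 0. Lengths are in m, angles in rad, forces in N, time in s.
With the tool pointing down it reaches from about 0.4 to 0.85 m from the base axis. Payload 10.4 kg.
Tool frame: the origin (TCP) lies midway between the tips of the shut fingers; the grasp point (between the pads) lies 19 mm behind it; z points along the fingers, x is the direction in which the jaws open and shut, and the axes are right-handed (so a half turn about z gives the same grasp; the last joint's range is limited). The gripper opens to 87 mm and grips with 3 to 60 N. Pads are 19 mm wide; open, the fingers measure 117 mm over their backs; the gripper's body (75 mm by 190 mm) begins 51 mm behind the grasp point.
Start: joints at [-1.222, 0.332, -0.065, 1.46, 0.022, 1.35, -0.088], TCP at [0.227, 0.582, 0.223] pointing down, gripper open.
Joint ranges: [-2.6, 2.6], [-0.5, 2.12], [-1.47, 1.34], [0.16, 2.42], [-1.27, 4.41], [0.06, 2.06], [-2.6, 2.6]. Speed limits (rad/s): [2.22, 2.22, 2.79, 2.79, 3.14, 3.14, 3.14].

INTERFACE

Orientations are given as a unit quaternion [x, y, z, w].
In Python, from bench import r gives the robot as it stands. The module is installed in compiled form; this text tells all that it offers.
- The arm moves only by the tool play_rows, never from a script. Its argument "commands" is a list of rows, each a list of 7 numbers: the shift along the world's x, y, z in cm, then the turn, a rotation vector about the world's x, y, z in rad, then the finger opening in cm, from 0 to 8.7. A call has 1 to 20 rows; each row shifts and turns the commanded pose from where the row before left it; what a row does not reach is not made up. A row lasts 1/8 s, in which the tool goes at most 62.5 mm and 10.7 degrees, less where a joint would pass 70% of its speed; a pose out of reach is approached as far as the arm can. A call is refused whole if a number of a shift passes 6.25 or a number of a turn 0.188, either way. A call with a gripper value outside its range is refused whole. The fingers move at their own pace and stop on an object; "grip_force" is the grip in N (left out, the last holds). Time passes only in rows, so rows that do not move let the fingers close. It gives the time, the measured TCP pose, the force and the opening at its end, in the units of the state.
- r.read_state(): the state, without advancing time (a new reading comes with each control period).
- r.camera(name): name is "scene" or "side" or "wrist"; returns a dict with "img" (420x560x3 uint8, red, green, blue), "K" (3x3 intrinsics, pixels), "camera_from_world" (4x4, takes a point from world to camera coordinates). Camera axes: x right, y down, z forward; pixel columns grow to the right and rows downward; lengths in m; the calibration is good to about 2 mm. A picture is of the moment at which its call begins. There is no depth.
- r.close_job(): hands the job in, once; it reports no verdict.
The state is a dict: "time": time; "joint_positions": joint angles; "joint_vel": joint speeds; "joint_torque": joint torques, N m; "ee_pos": TCP position; "eef_rot": TCP orientation; "ft_force": force on the tool from outside, world axes, zero at the start; "torque": the same for the moment, N m; "width": finger opening in m.
Only numpy, scipy, OpenCV 4.12 (cv2) and the standard library are available. Lean on these libraries where they do the work, as an engineer would, in place of code of your own. Each camera call takes 0.05 s, during which the arm holds its last target. There are 200 camera calls.

## Working session

There is one attempt and no reset: what is moved stays moved. The work goes in short steps, Python scripts to look and compute and a tool call to move; the robot and the scene stay as the last step left them, time stands still between calls to the robot, and variables do not carry over. Pictures are saved under pics/ and viewed, about 12 in all and at most 16, crops included, and the job is handed in when it is done.

Besides the shell and the picture viewer there is one more tool, called after "Request:" in YAML: its name, and indented under it one key for each argument. play_rows: Moves the arm, as the interface text tells. Its arguments: {"type":"object","properties":{"commands":{"type":"array","items":{"type":"array","items":{"type":"number"}}},"grip_force":{"type":"number"}},"required":["commands"]}

```bash
mkdir -p pics; cat > h.py <<'E'
import numpy as np, cv2
from bench import r
def snap(n,f=None):
    c=r.camera(n)
    if f: cv2.imwrite('pics/'+f,c['img'][:,:,::-1])
    return c
def ray(c,u,v,z):
    K=c['K'];T=c['camera_from_world'];R=T[:3,:3];o=-R.T@T[:3,3]
    d=R.T@np.linalg.solve(K,np.array([u,v,1.]))
    return o+d*(z-o[2])/d[2]
def proj(c,p):
    q=c['camera_from_world']@np.append(p,1);q=c['K']@q[:3];return q[:2]/q[2]
E
python3 - <<'E'
from h import *
s=r.read_state();print(s)
a=snap('scene');b=snap('side');
for n,c in(('scene',a),('side',b)):
    T=c['camera_from_world'];print(n,-T[:3,:3].T@T[:3,3],c['K'][0,0])
    cv2.imwrite(f'pics/{n}0.png',cv2.resize(c['img'][:,:,::-1],(800,600),interpolation=cv2.INTER_CUBIC))
E
```

```text
{'time': 0.0, 'joint_positions': array([-1.22160304,  0.33287413, -0.0646515 ,  1.46092163,  0.02162427,
        1.34989305, -0.08854734]), 'joint_vel': array([ 1.41273553e-03, -4.45226016e-04, -1.13588488e-03, -9.16202325e-04,
       -2.24790736e-03,  8.53538415e-06, -1.09445783e-04]), 'joint_torque': array([ 6.75283500e-04, -6.23242235e+01,  2.52321322e-02, -3.89907074e+01,
       -6.12859265e-02,  3.95337353e-02,  1.23772948e-04]), 'ee_pos': array([0.22695775, 0.58193314, 0.22176182]), 'eef_rot': array([ 8.25635755e-01,  5.64203076e-01, -5.47387933e-04,  4.36774677e-04]), 'ft_force': array([-0.02909131,  0.54061812,  0.3730773 ]), 'torque': array([-0.03587331, -0.04135887, -0.02169841]), 'width': 0.08718957572291253}
scene [ 0.99834733 -0.61955779  1.13540694] 494.6027720649316
side [ 0.39208637 -0.77294968  0.93226922] 399.0435211727339
```

View pics/scene0.png

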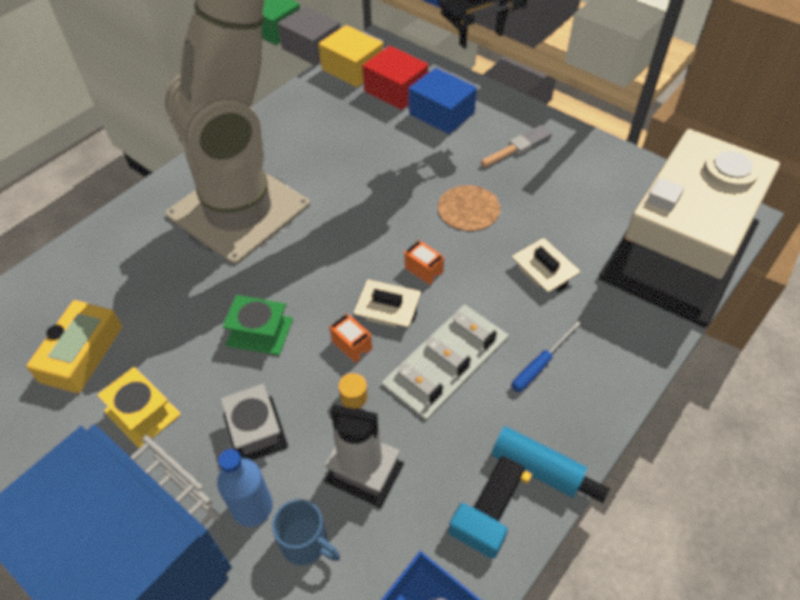

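View pics/side0.png

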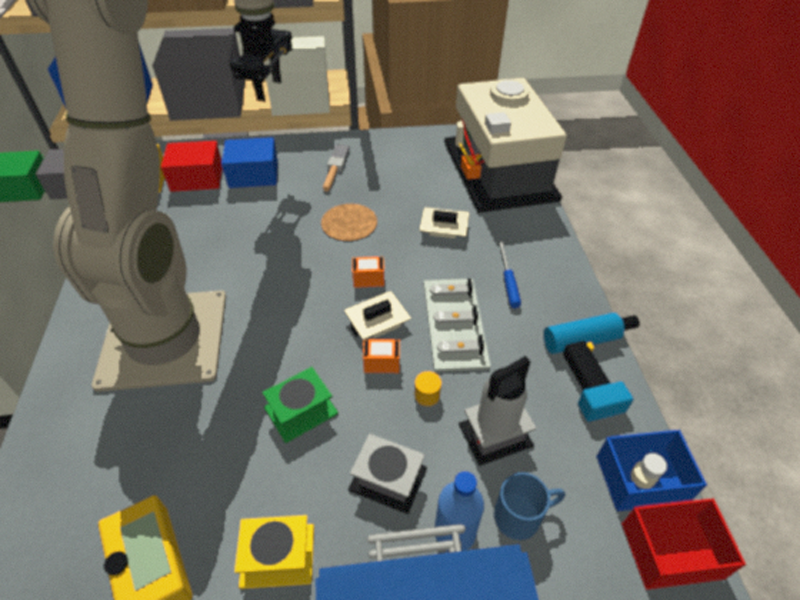

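```bash
cat > m1.py <<'E'
from h import *
a=snap('scene');b=snap('side')
S={'mat':((469,208),(349,221),.004),'modN':((424,255),(368,264),.05),'modS':((350,330),(382,350),.05),'covS':((388,297),(377,308),.054),'covN':((547,258),(445,215),.054),
'plateB':((251,414),(388,463),.06),'jug':((356,420),(510,375),.216),'r0':((421,379),(460,345),.031),'r1':((447,352),(456,314),.031),'r2':((473,326),(452,288),.031),'tin':((352,383),(428,380),.045),'spray':((230,460),(465,483),.19),'mug':((300,520),(523,492),.085),'driv':((530,373),(512,290),.015)}
for k,(p,q,z) in S.items(): print(k,ray(a,p[0]*.7,p[1]*.7,z)[:2].round(3),ray(b,q[0]*.7,q[1]*.7,z)[:2].round(3))
def crop(c,p,w=70,h=52): 
    u,v=int(p[0]*.7),int(p[1]*.7);return cv2.resize(c['img'][max(0,v-h):v+h,max(0,u-w):u+w,::-1],(400,300),interpolation=cv2.INTER_CUBIC)
cv2.imwrite('pics/c1.png',np.vstack([np.hstack([crop(a,(365,450)),crop(b,(500,420))]),np.hstack([crop(a,(420,310)),crop(b,(420,310))])]))
E
python3 m1.py
```

```text
mat [0.401 0.323] [0.399 0.326]
modN [0.433 0.121] [0.432 0.123]
modS [ 0.439 -0.11 ] [ 0.441 -0.115]
covS [ 0.447 -0.008] [ 0.44  -0.011]
covN [0.631 0.267] [0.628 0.265]
plateB [ 0.429 -0.35 ] [ 0.428 -0.352]
jug [ 0.637 -0.3  ] [ 0.619 -0.307]
r0 [ 0.601 -0.1  ] [ 0.596 -0.105]
r1 [ 0.602 -0.025] [ 0.603 -0.025]
r2 [0.605 0.053] [0.608 0.049]
tin [ 0.516 -0.19 ] [ 0.519 -0.189]
spray [ 0.529 -0.452] [ 0.524 -0.455]
mug [ 0.631 -0.433] [ 0.628 -0.434]
driv [0.743 0.043] [0.742 0.043]
```

View pics/c1.png

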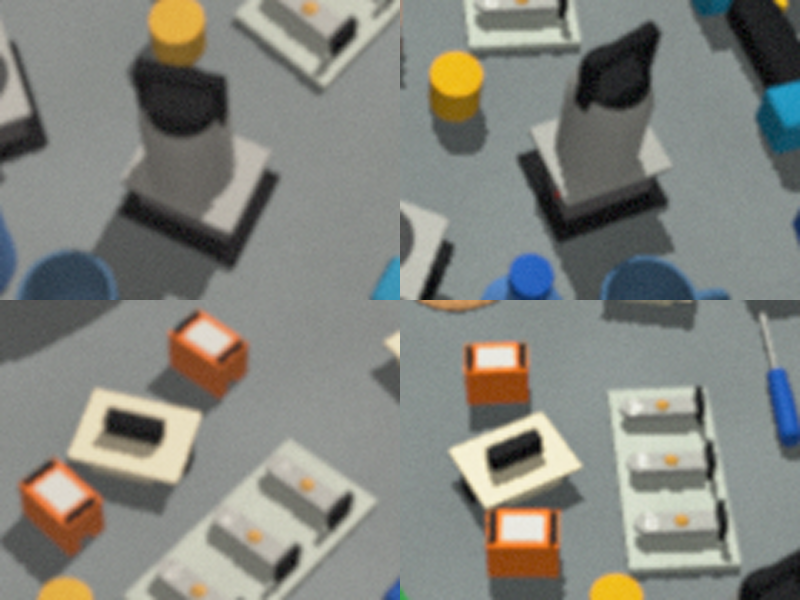

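Identified: the steel plate under the jug (side 500,430) is plateA and the steel one at side (388,465) is plateB. The green (300,400) and yellow (275,550) ones are decoys. Two orange modules at side (368,270) and (381,355); guards at (377,315) and (445,220). All three rails are free, with their open ends towards the robot.

```bash
python3 - <<'E'
from h import *
a=snap('scene');b=snap('side')
for c,P in((a,((233.3,284.7),(263.8,291))),(b,((344,264.8),(369.3,252.5)))):
    p,q=[ray(c,*x,.216)[:2] for x in P];d=q-p
    print(p,q,(p+q)/2,np.linalg.norm(d),np.degrees(np.arctan2(d[1],d[0])))
c=snap('wrist');T=c['camera_from_world'];print(-T[:3,:3].T@T[:3,3],T[:3,:3],c['K'])
E
```

```text
[ 0.59672697 -0.30475365] [ 0.65587323 -0.27575691] [ 0.6263001  -0.29025528] 0.06587176960684953 26.116621631111883
[ 0.58987888 -0.30941417] [ 0.65260385 -0.28384862] [ 0.62124137 -0.29663139] 0.06773491290075218 22.174914068192585
[0.15809696 0.60962559 0.38425487] [[ 3.63294633e-01  9.31674280e-01 -2.12482715e-04]
 [ 8.96618757e-01 -3.49563184e-01  2.71809465e-01]
 [ 2.53163612e-01 -9.89374360e-02 -9.62351063e-01]] [[366.53581862   0.         274.54223843]
 [  0.         366.53581862 212.39399285]
 [  0.           0.           1.        ]]
```

Request:
play_rows:
  commands:
    - [1.5, -4.5, 1.8, 0, 0, 0, 8.7]
    - [2, -4.9, 1.8, 0, 0, 0, 8.7]
    - [2, -4.9, 1.8, 0, 0, 0, 8.7]
    - [2, -4.9, 1.8, 0, 0, 0, 8.7]
    - [2, -4.9, 1.8, 0, 0, 0, 8.7]
    - [2, -4.9, 1.8, 0, 0, 0, 8.7]
    - [2, -4.9, 1.8, 0, 0, 0, 8.7]
    - [2, -4.9, 1.8, 0, 0, 0, 8.7]
    - [2, -4.9, 1.8, 0, 0, 0, 8.7]
    - [2, -4.9, 0, 0, 0, 0, 8.7]
    - [2, -4.9, 0, 0, 0, 0, 8.7]
    - [2, -4.9, 0, 0, 0, 0, 8.7]
    - [2, -4.9, 0, 0, 0, 0, 8.7]
    - [2, -4.9, 0, 0, 0, 0, 8.7]
    - [2, -4.9, 0, 0, 0, 0, 8.7]
    - [2, -4.9, 0, 0, 0, 0, 8.7]
    - [2, -2, 0, 0, 0, 0, 8.7]
    - [0, 0, 0, 0, 0, 0, 8.7]

```text
time: 2.6
ee_pos: [0.5624, -0.2192, 0.3835]
eef_rot: [0.826, 0.563, -0.001, 0.0]
ft_force: [0.3, 1.4, -0.8]
width: 0.0874
```

Request:
play_rows:
  commands:
    - [1, -1.2, 0, 0, 0, 0.158, 8.7]
    - [1, -1.2, 0, 0, 0, 0.158, 8.7]
    - [1, -1.2, 0, 0, 0, 0.158, 8.7]
    - [1, -1.2, 0, 0, 0, 0.158, 8.7]
    - [1, -1.3, 0, 0, 0, 0.158, 8.7]
    - [1.1, -1.3, 0, 0, 0, 0, 8.7]
    - [0, 0, 0, 0, 0, 0, 8.7]
    - [0, 0, 0, 0, 0, 0, 8.7]

```text
time: 3.6
ee_pos: [0.6228, -0.2908, 0.385]
eef_rot: [0.545, 0.839, 0.0, 0.0]
ft_force: [0.2, -0.4, -0.5]
width: 0.0872
```

```bash
cat >> h.py <<'E'
def st():
    from scipy.spatial.transform import Rotation as R
    s=r.read_state();m=R.from_quat(s['eef_rot']).as_matrix()
    print('t %.2f'%s['time'],'tcp',s['ee_pos'].round(4),'yaw %.2f'%np.degrees(np.arctan2(m[1,0],m[0,0])),'tilt',m[:2,2].round(4),'w %.4f'%s['width'],'F',s['ft_force'].round(1),'q',s['joint_positions'].round(2))
    return s
E
python3 - <<'E'
from h import *
st();c=snap('wrist','w1.png')
print(proj(c,[.6235,-.2935,.216]))
E
```

```text
t 3.60 tcp [ 0.6228 -0.2908  0.385 ] yaw 113.98 tilt [0.0003 0.0003] w 0.0872 F [ 0.2 -0.4 -0.5] q [-0.01  0.52  0.68  0.97 -0.32  1.74  2.54]
[271.36275856 191.39082297]
```

View pics/w1.png

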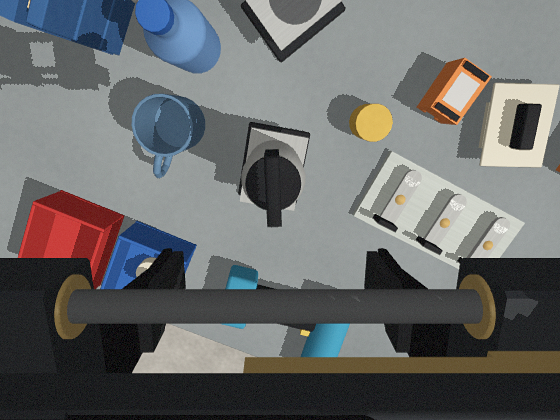

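```bash
python3 - <<'E'
from h import *
c=snap('wrist')
for u,v in((272,149),(274,227)):print(ray(c,u,v,.216))
print((ray(c,272,149,.216)+ray(c,274,227,.216))/2)
E
```

```text
[ 0.58788075 -0.3085888   0.216     ]
[ 0.65419063 -0.27714907  0.216     ]
[ 0.62103569 -0.29286894  0.216     ]
```

Request:
play_rows:
  commands:
    - [-0.2, -0.2, -4, 0, 0, 0.02, 8.7]
    - [0, 0, -4, 0, 0, 0, 8.7]
    - [0, 0, -4, 0, 0, 0, 8.7]
    - [0, 0, -3, 0, 0, 0, 8.7]
    - [0, 0, -2.5, 0, 0, 0, 8.7]
    - [0, 0, -1.8, 0, 0, 0, 8.7]
    - [0, 0, 0, 0, 0, 0, 8.7]
    - [0, 0, 0, 0, 0, 0, 8.7]
    - [0, 0, 0, 0, 0, 0, 0]
    - [0, 0, 0, 0, 0, 0, 0]
    - [0, 0, 0, 0, 0, 0, 0]
    - [0, 0, 0, 0, 0, 0, 0]
    - [0, 0, 0, 0, 0, 0, 0]
    - [0, 0, 0, 0, 0, 0, 0]
  grip_force: 45

```text
time: 5.45
ee_pos: [0.621, -0.2937, 0.1915]
eef_rot: [0.537, 0.844, -0.0, -0.0]
ft_force: [0.2, 0.3, -0.7]
width: 0.0351
```

Request:
play_rows:
  commands:
    - [0, 0, 0, 0, 0, 0, 0]
    - [0, 0, 0, 0, 0, 0, 0]
    - [0, 0, 0, 0, 0, 0, 0]
    - [0, 0, 0, 0, 0, 0, 0]
    - [0, 0, 0, 0, 0, 0, 0]
    - [0, 0, 0, 0, 0, 0, 0]
    - [0, 0, 1, 0, 0, 0, 0]
    - [0, 0, 2, 0, 0, 0, 0]
    - [0, 0, 2, 0, 0, 0, 0]
    - [0, 0, 2, 0, 0, 0, 0]
    - [0, 0, 1, 0, 0, 0, 0]
    - [0, 0, 0, 0, 0, 0, 0]
    - [0, 0, 0, 0, 0, 0, 0]
    - [0, 0, 0, 0, 0, 0, 0]

```text
time: 7.2
ee_pos: [0.6208, -0.2935, 0.2707]
eef_rot: [0.537, 0.844, -0.0, -0.001]
ft_force: [0.1, 0.7, -5.1]
width: 0.0135
```

Request:
play_rows:
  commands:
    - [-0.4, 1, 0, 0, 0, -0.03, 0]
    - [-0.7, 2, 0, 0, 0, -0.06, 0]
    - [-1.1, 3, 0, 0, 0, -0.08, 0]
    - [-1.4, 4, 0, 0, 0, -0.08, 0]
    - [-1.6, 4.5, 0, 0, 0, -0.08, 0]
    - [-1.6, 4.5, 0, 0, 0, -0.08, 0]
    - [-1.6, 4.5, 0, 0, 0, -0.08, 0]
    - [-1.6, 4.5, 0, 0, 0, -0.08, 0]
    - [-1.6, 4.5, 0, 0, 0, -0.08, 0]
    - [-1.6, 4.5, 0, 0, 0, -0.08, 0]
    - [-1.6, 4.5, 0, 0, 0, -0.08, 0]
    - [-1.6, 4.5, 0, 0, 0, -0.08, 0]
    - [-1.6, 4.5, 0, 0, 0, -0.08, 0]
    - [-1.4, 4.5, 0, 0, 0, -0.03, 0]
    - [-1.2, 4, 0, 0, 0, 0, 0]
    - [-0.8, 3, 0, 0, 0, 0, 0]
    - [-0.4, 2, 0, 0, 0, 0, 0]
    - [-0.2, 1.3, 0, 0, 0, 0, 0]
    - [0, 0.5, 0, 0, 0, 0, 0]
    - [0, 0, 0, 0, 0, 0, 0]

```text
time: 9.7
ee_pos: [0.4015, 0.3637, 0.2715]
eef_rot: [0.876, 0.483, -0.0, 0.0]
ft_force: [-0.1, -0.8, -5.7]
width: 0.0135
```

```bash
python3 - <<'E'
from h import *
st();c=snap('wrist','w2.png')
h=cv2.cvtColor(c['img'],cv2.COLOR_RGB2HSV);m=cv2.inRange(h,(8,60,90),(20,190,255))
n,l,s,ce=cv2.connectedComponentsWithStats(m)
for i in range(1,n):
    if s[i,4]>300:print(s[i],ce[i])
print('mat exp',proj(c,[.40,.324,.004]))
a=snap('side');h=cv2.cvtColor(a['img'],cv2.COLOR_RGB2HSV);m=cv2.inRange(h,(8,60,90),(20,190,255))
n,l,s,ce=cv2.connectedComponentsWithStats(m)
for i in range(1,n):
    if s[i,4]>300:print(s[i],ce[i],ray(a,*ce[i],.004))
E
```

```text
t 9.70 tcp [0.4015 0.3637 0.2715] yaw 57.76 tilt [ 0.0001 -0.0003] w 0.0135 F [-0.1 -0.8 -5.7] q [-1.01  0.12  0.2   1.62 -0.02  1.41  0.21]
[ 315   52   91   43 1692] [359.51713948  73.33865248]
[ 188  128  115  105 5460] [231.24230769 167.9989011 ]
[316 275  12  64 309] [322.4789644  308.31391586]
[  60  325  456   48 6427] [327.20989575 360.02084954]
[489 353  39  20 430] [511.68604651 365.2       ]
mat exp [245.39619907 190.52543245]
[  78    0  143   21 2040] [143.54852941  10.00343137] [-0.09371541  1.63131295  0.004     ]
[ 259    0   97   95 4948] [305.23625707  42.5980194 ] [0.75052108 1.15447307 0.004     ]
[  93   51  138   45 1900] [156.61578947  82.81842105] [0.0476545  0.84429113 0.004     ]
[225 142  39  27 832] [244.015625   155.06610577] [0.39798494 0.32430148 0.004     ]
```

View pics/w2.png

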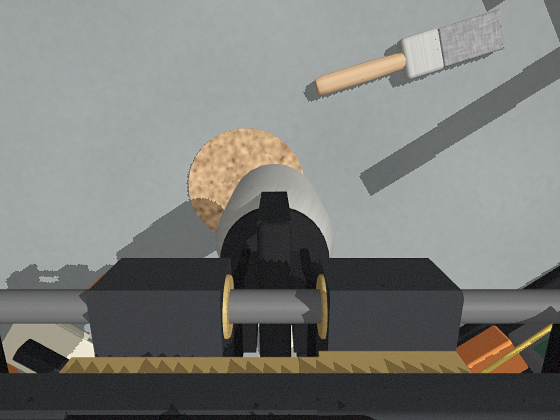

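Request:
play_rows:
  commands:
    - [-0.1, -1, 0, 0, 0, 0, 0]
    - [-0.1, -1.9, 0, 0, 0, 0, 0]
    - [0, -1, -1, 0, 0, 0, 0]
    - [0, 0, -2, 0, 0, 0, 0]
    - [0, 0, -2.5, 0, 0, 0, 0]
    - [0, 0, -2.5, 0, 0, 0, 0]
    - [0, 0, -2, 0, 0, 0, 0]
    - [0, 0, -1.5, 0, 0, 0, 0]
    - [0, 0, -1, 0, 0, 0, 0]
    - [0, 0, -0.5, 0, 0, 0, 0]
    - [0, 0, -0.3, 0, 0, 0, 0]
    - [0, 0, -0.2, 0, 0, 0, 0]
    - [0, 0, 0, 0, 0, 0, 0]
    - [0, 0, 0, 0, 0, 0, 0]

```text
time: 11.55
ee_pos: [0.3991, 0.3254, 0.1368]
eef_rot: [0.875, 0.483, 0.0, -0.0]
ft_force: [-0.1, -0.5, -5.5]
width: 0.0134
```

Request:
play_rows:
  commands:
    - [0, 0, -0.1, 0, 0, 0, 0]
    - [0, 0, -0.1, 0, 0, 0, 0]
    - [0, 0, 0, 0, 0, 0, 0]
    - [0, 0, 0, 0, 0, 0, 0]

```text
time: 12.05
ee_pos: [0.3994, 0.3258, 0.1355]
eef_rot: [0.875, 0.483, 0.001, -0.0]
ft_force: [-2.6, -1.8, 6.0]
width: 0.0135
```

Request:
play_rows:
  commands:
    - [0, 0, 0, 0, 0, 0, 8.7]
    - [0, 0, 0, 0, 0, 0, 8.7]
    - [0, 0, 0, 0, 0, 0, 8.7]
    - [0, 0, 0, 0, 0, 0, 8.7]
    - [0, 0, 0, 0, 0, 0, 8.7]
    - [0, 0, 1, 0, 0, 0, 8.7]
    - [0, 0, 3, 0, 0, 0, 8.7]
    - [0, 0, 4, 0, 0, 0, 8.7]
    - [0, 0, 5, 0, 0, 0, 8.7]
    - [0, 0, 5, 0, 0, 0, 8.7]
    - [1.5, -2, 4, 0, 0, 0, 8.7]
    - [2, -4.5, 2, 0, 0, 0, 8.7]
    - [2, -4.5, 2, 0, 0, 0, 8.7]
    - [2, -4.5, 0, 0, 0, 0, 8.7]
    - [1, -3, 0, 0, 0, 0, 8.7]
    - [0, 0, 0, 0, 0, 0, 8.7]
    - [0, 0, 0, 0, 0, 0, 8.7]

```text
time: 14.18
ee_pos: [0.4837, 0.1411, 0.395]
eef_rot: [0.875, 0.484, 0.0, -0.0]
ft_force: [0.4, -0.2, 0.4]
width: 0.0872
```

```bash
python3 - <<'E'
from h import *
st();c=snap('wrist','w3.png')
E
```

```text
t 14.18 tcp [0.4837 0.1411 0.395 ] yaw 57.86 tilt [0.0002 0.0006] w 0.0872 F [ 0.4 -0.2  0.4] q [-0.78  0.01  0.42  1.48 -0.01  1.65  0.64]
```

View pics/w3.png

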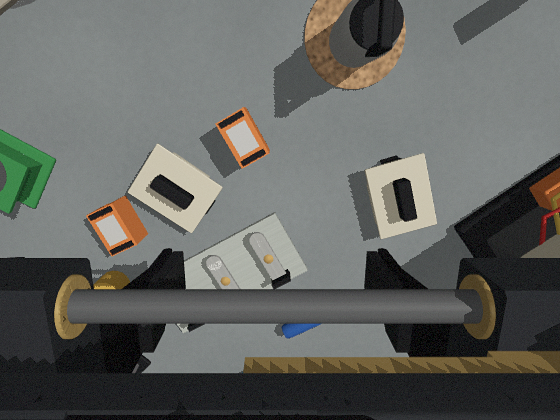

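```bash
cat >> h.py <<'E'
def hsv(c): return cv2.cvtColor(c['img'],cv2.COLOR_RGB2HSV)
MASK={'cream':((15,20,150),(40,90,255)),'white':((0,0,170),(180,40,255)),'orange':((3,150,90),(14,255,255)),'black':((0,0,0),(180,255,45)),'steel':((0,0,90),(180,40,200))}
def rects(c,mk,z,amin=80,amax=1e9):
    m=cv2.inRange(hsv(c),*MASK[mk]) if isinstance(mk,str) else mk
    cs,_=cv2.findContours(m,cv2.RETR_EXTERNAL,cv2.CHAIN_APPROX_NONE);out=[]
    for k in cs:
        A=cv2.contourArea(k)
        if not amin<A<amax: continue
        P=np.array([ray(c,*p[0],z)[:2] for p in k]).astype(np.float32)
        (x,y),(w,h),a=cv2.minAreaRect(P*1000)
        if w<h: w,h,a=h,w,a+90
        a=(a+90)%180-90
        out.append((x/1000,y/1000,w,h,a,A/1))
        print(mk if isinstance(mk,str) else 'mask','xy %.4f %.4f size %.0f x %.0f yaw %.1f'%(x/1000,y/1000,w,h,a),'px',k.mean(0)[0].round())
    return out
E
python3 - <<'E'
from h import *
c=snap('wrist')
rects(c,'cream',.030,800);rects(c,'white',.05,150,1500);rects(c,'orange',.05,300);rects(c,'black',.054,150,1500)
for p in((228,282),(270,259)):print('ball',ray(c,*p,.031))
E
```

```text
cream xy 0.6271 0.2734 size 111 x 87 yaw -15.8 px [401. 196.]
cream xy 0.4390 -0.0019 size 111 x 90 yaw 22.7 px [174. 188.]
white xy 0.4385 -0.1105 size 39 x 29 yaw -6.9 px [111. 230.]
white xy 0.4303 0.1234 size 39 x 29 yaw -2.8 px [242. 138.]
orange xy 0.4392 -0.0984 size 71 x 67 yaw -7.1 px [117. 225.]
orange xy 0.7257 0.4539 size 51 x 47 yaw 5.8 px [548. 190.]
orange xy 0.4304 0.1250 size 69 x 46 yaw -2.7 px [243. 137.]
black xy 0.9399 0.3585 size 56 x 49 yaw 57.9 px [544. 339.]
black xy 0.7134 0.2145 size 96 x 65 yaw 57.9 px [390. 275.]
black xy 0.5176 -0.0961 size 97 x 66 yaw 57.9 px [159. 275.]
black xy 0.6230 0.2712 size 62 x 23 yaw -15.8 px [404. 199.]
black xy 0.4388 -0.0002 size 59 x 24 yaw 22.7 px [171. 191.]
ball [ 0.60434757 -0.01984956  0.031     ]
ball [0.60650039 0.05701672 0.031     ]
```

Request:
play_rows:
  commands:
    - [2, -1.5, 0, 0, 0, 0.1, 8.7]
    - [4, -3, 0, 0, 0, 0.1, 8.7]
    - [4.5, -3.5, 0, 0, 0, 0.1, 8.7]
    - [4.5, -3.5, 0, 0, 0, 0.1, 8.7]
    - [4, -3.5, 0, 0, 0, 0.1, 8.7]
    - [2.5, -2, 0, 0, 0, 0.06, 8.7]
    - [0, 0, 0, 0, 0, 0, 8.7]
    - [0, 0, 0, 0, 0, 0, 8.7]

```text
time: 15.28
ee_pos: [0.699, -0.0283, 0.3944]
eef_rot: [0.707, 0.707, 0.0, -0.0]
ft_force: [0.1, 0.3, 0.3]
width: 0.0868
```

```bash
python3 - <<'E'
from h import *
st();c=snap('wrist','w4.png')
rects(c,'white',.05,150,1500);rects(c,'cream',.030,800)
E
```

```text
t 15.28 tcp [ 0.699  -0.0283  0.3944] yaw 89.94 tilt [-0.0003  0.0006] w 0.0868 F [0.1 0.3 0.3] q [-0.31  0.54  0.55  0.89 -0.28  1.77  1.69]
white xy 1.0153 -0.1919 size 47 x 37 yaw -0.1 px [174. 360.]
white xy 0.6277 -0.2928 size 101 x 70 yaw 13.8 px [ 84. 108.]
white xy 0.5039 -0.0060 size 47 x 17 yaw 90.0 px [290.   4.]
cream xy 1.0092 -0.0363 size 465 x 93 yaw 89.9 px [288. 344.]
cream xy 0.6279 0.2727 size 111 x 87 yaw -15.8 px [492. 109.]
```

View pics/w4.png

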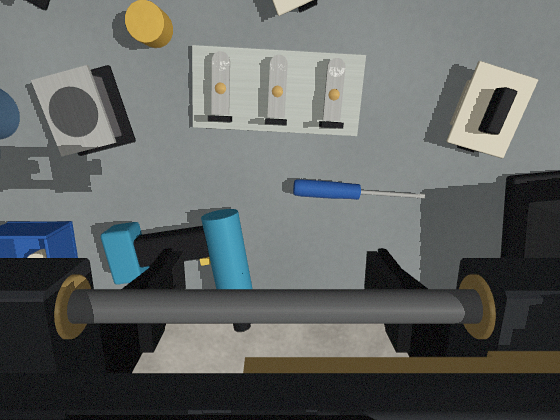

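Request:
play_rows:
  commands:
    - [0, -2, 0, 0, 0, 0, 8.7]
    - [0, -4, 0, 0, 0, 0, 8.7]
    - [0, -4.5, 0, 0, 0, 0, 8.7]
    - [0, -4.5, 0, 0, 0, 0, 8.7]
    - [0, -4.5, 0, 0, 0, 0, 8.7]
    - [0, -4.5, 0, 0, 0, 0, 8.7]
    - [0, -4, 0, 0, 0, 0, 8.7]
    - [0, -2, 0, 0, 0, 0, 8.7]
    - [0, 0, 0, 0, 0, 0, 8.7]
    - [0, 0, 0, 0, 0, 0, 8.7]

```text
time: 16.58
ee_pos: [0.6991, -0.329, 0.3952]
eef_rot: [0.707, 0.707, 0.0, 0.0]
ft_force: [0.5, 0.0, -0.6]
width: 0.0869
```

```bash
python3 - <<'E'
from h import *
st();c=snap('wrist','w5.png')
E
```

```text
t 16.57 tcp [ 0.6991 -0.329   0.3952] yaw 89.94 tilt [0.0009 0.0001] w 0.0869 F [ 0.5  0.  -0.6] q [ 0.22  0.79  0.56  0.49 -0.41  1.91  2.06]
```

View pics/w5.png

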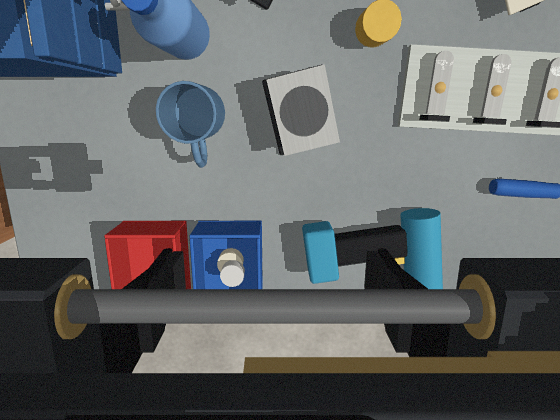

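```bash
python3 - <<'E'
from h import *
c=snap('wrist')
print(hsv(c)[[75,140,110,70],[290,320,304,410]])
for v in(140,155,170):
    m=cv2.inRange(hsv(c),(0,0,v),(180,40,255));m[:, :240]=0;m[:,350:]=0;m[200:]=0
    rects(c,m,.06,1000)
m=cv2.inRange(hsv(c),(0,0,60),(180,60,120));d=m.copy();d[:]=0;d[85:138,278:332]=m[85:138,278:332]
d=cv2.morphologyEx(d,cv2.MORPH_OPEN,np.ones((7,7)));rects(c,d,.06,500)
m=cv2.inRange(hsv(c),(8,120,120),(22,255,255));m[:,:420]=0;m[:70]=0;m[130:]=0;b=rects(c,m,.030,20)
E
```

```text
[[ 36   7 186]
 [ 30  10 186]
 [ 90   3  98]
 [ 45  10 198]]
mask xy 0.6228 -0.3001 size 248 x 152 yaw -0.0 px [289. 100.]
mask xy 0.6284 -0.2903 size 100 x 76 yaw 14.0 px [303. 110.]
mask xy 0.6283 -0.2903 size 99 x 76 yaw 13.8 px [303. 109.]
mask xy 0.6283 -0.2900 size 62 x 62 yaw 0.2 px [303. 111.]
mask xy 0.6052 0.0522 size 14 x 13 yaw 72.5 px [552.  93.]
mask xy 0.6014 -0.0257 size 13 x 12 yaw -39.5 px [496.  90.]
mask xy 0.5970 -0.1031 size 13 x 12 yaw 6.8 px [440.  87.]
```

Request:
play_rows:
  commands:
    - [-2, 0, 0, 0, 0, 0, 8.7]
    - [-4, 0, 0, 0, 0, 0, 8.7]
    - [-4, 0, 0, 0, 0, 0, 8.7]
    - [-4, 0, 0, 0, 0, 0, 8.7]
    - [-1.5, 0, 0, 0, 0, 0, 8.7]
    - [0, 0, 0, 0, 0, 0, 8.7]
    - [0, 0, 0, 0, 0, 0, 8.7]

```text
time: 17.55
ee_pos: [0.5451, -0.3286, 0.3946]
eef_rot: [0.707, 0.707, 0.0, -0.0]
ft_force: [0.4, 0.3, 0.8]
width: 0.0872
```

```bash
python3 - <<'E'
from h import *
st();c=snap('wrist','w6.png');q=proj(c,[.4285,-.351,.06]);print(q);u,v=q.astype(int)
H=hsv(c);W=np.zeros(H.shape[:2],np.uint8);W[max(0,v-70):v+70,max(0,u-70):u+70]=255
for t in(155,170,180):rects(c,cv2.inRange(H,(0,0,t),(180,40,255))&W,.06,1000)
W[:]=0;W[v-35:v+35,u-35:u+35]=255
rects(c,cv2.morphologyEx(cv2.inRange(H,(0,0,60),(180,60,120))&W,cv2.MORPH_OPEN,np.ones((7,7))),.06,500)
rects(c,'white',.05,150,1500);rects(c,'cream',.03,800);rects(c,'black',.054,150,1500)
E
```

```text
t 17.55 tcp [ 0.5451 -0.3286  0.3946] yaw 90.01 tilt [0.0004 0.0004] w 0.0872 F [0.4 0.3 0.8] q [ 0.05  0.37  0.63  1.13 -0.22  1.7   2.19]
[256.53050774  73.96613566]
mask xy 0.4263 -0.3515 size 101 x 76 yaw -28.8 px [256.  71.]
mask xy 0.4264 -0.3515 size 100 x 76 yaw -28.5 px [256.  71.]
mask xy 0.4266 -0.3514 size 99 x 75 yaw -28.6 px [256.  71.]
mask xy 0.4267 -0.3517 size 62 x 61 yaw 0.0 px [256.  72.]
white xy 0.8668 -0.3939 size 35 x 32 yaw -2.1 px [235. 361.]
white xy 0.4383 -0.1102 size 39 x 30 yaw -7.0 px [441.  82.]
white xy 0.4390 -0.5023 size 104 x 8 yaw 0.1 px [141.  82.]
white xy 0.4465 -0.5245 size 142 x 10 yaw -0.1 px [124.  88.]
white xy 0.4438 -0.5542 size 163 x 11 yaw -0.1 px [101.  78.]
cream xy 0.4397 -0.0050 size 111 x 87 yaw 22.7 px [512.  83.]
black xy 0.7019 -0.1439 size 98 x 65 yaw 89.0 px [390. 275.]
black xy 0.7013 -0.5119 size 97 x 68 yaw 89.9 px [159. 275.]
black xy 0.6372 0.0308 size 49 x 11 yaw 79.9 px [523. 228.]
black xy 0.6126 -0.2945 size 97 x 81 yaw 13.8 px [284. 201.]
black xy 0.4408 -0.0185 size 58 x 28 yaw 7.9 px [514.  81.]
black xy 0.4576 -0.3375 size 125 x 62 yaw -65.7 px [269.  95.]
```

Request:
play_rows:
  commands:
    - [-0.6, 2, 0, 0, 0, 0.04, 8.7]
    - [-1.4, 4, 0, 0, 0, 0.05, 8.7]
    - [-1.4, 4.5, 0, 0, 0, 0.05, 8.7]
    - [-1.4, 4.5, 0, 0, 0, 0.05, 8.7]
    - [-1.4, 4.5, -2, 0, 0, 0.05, 8.7]
    - [-1.4, 4.5, -3, 0, 0, 0.05, 8.7]
    - [-1.4, 4.2, -3, 0, 0, 0.05, 6]
    - [-1, 3, -3, 0, 0, 0.056, 6]
    - [-0.6, 1.5, -2.5, 0, 0, 0, 6]
    - [0, 0, -1, 0, 0, 0, 6]
    - [0, 0, 0, 0, 0, 0, 6]
    - [0, 0, 0, 0, 0, 0, 6]

```text
time: 19.1
ee_pos: [0.4389, -0.0034, 0.2505]
eef_rot: [0.556, 0.831, 0.0, 0.0]
ft_force: [0.3, -0.1, 0.8]
width: 0.06
```

```bash
python3 - <<'E'
from h import *
st();c=snap('wrist','w7.png');rects(c,'cream',.03,2000);rects(c,'black',.054,300,8000);rects(c,'white',.05,150,3000)
E
```

```text
t 19.10 tcp [ 0.4389 -0.0034  0.2505] yaw 112.50 tilt [0.0012 0.0002] w 0.0600 F [ 0.3 -0.1  0.8] q [-0.42 -0.12  0.3   1.89  0.04  1.36  1.83]
cream xy 0.4390 -0.0042 size 109 x 87 yaw 22.5 px [274. 178.]
black xy 0.5604 -0.0572 size 60 x 48 yaw -65.9 px [192. 275.]
black xy 0.4856 0.1203 size 59 x 49 yaw -67.5 px [358. 274.]
black xy 0.4375 -0.0057 size 59 x 18 yaw 22.8 px [273. 183.]
black xy 0.4049 -0.2684 size 60 x 28 yaw 10.9 px [10. 36.]
white xy 0.6018 0.0596 size 55 x 45 yaw -3.0 px [272. 338.]
white xy 0.6229 0.0077 size 39 x 30 yaw -67.5 px [224. 333.]
white xy 0.4302 0.1236 size 40 x 30 yaw -2.7 px [391. 223.]
white xy 0.4383 -0.1106 size 40 x 29 yaw -7.1 px [173. 143.]
```

Request:
play_rows:
  commands:
    - [-0.1, -0.1, -3, 0, 0, 0, 6]
    - [0, 0, -5, 0, 0, 0, 6]
    - [0, 0, -5, 0, 0, 0, 6]
    - [0, 0, -4, 0, 0, 0, 6]
    - [0, 0, -2.7, 0, 0, 0, 6]
    - [0, 0, -1.5, 0, 0, 0, 6]
    - [0, 0, -0.5, 0, 0, 0, 6]
    - [0, 0, 0, 0, 0, 0, 0]
    - [0, 0, 0, 0, 0, 0, 0]
    - [0, 0, 0, 0, 0, 0, 0]
    - [0, 0, 0, 0, 0, 0, 0]
    - [0, 0, 0, 0, 0, 0, 0]
    - [0, 0, 0, 0, 0, 0, 0]
    - [0, 0, 0, 0, 0, 0, 0]
    - [0, 0, 0, 0, 0, 0, 0]
    - [0, 0, 0, 0, 0, 0, 0]

```text
time: 21.15
ee_pos: [0.4372, -0.0037, 0.0327]
eef_rot: [0.555, 0.832, 0.0, 0.0]
ft_force: [0.3, -1.4, 1.6]
width: 0.0199
```

Request:
play_rows:
  commands:
    - [0, 0, 1, 0, 0, 0, 0]
    - [0, 0, 3, 0, 0, 0, 0]
    - [0, 0, 4, 0, 0, 0, 0]
    - [0, -1, 3, 0, 0, -0.05, 0]
    - [0, -2.5, 1, 0, 0, -0.09, 0]
    - [-0.1, -3.5, 0, 0, 0, -0.1, 0]
    - [-0.2, -4, 0, 0, 0, -0.1, 0]
    - [-0.2, -4, 0, 0, 0, -0.1, 0]
    - [-0.2, -4, 0, 0, 0, -0.1, 0]
    - [-0.2, -4, 0, 0, 0, -0.1, 0]
    - [-0.2, -4, 0, 0, 0, -0.1, 0]
    - [0, -3.5, 0, 0, 0, -0.1, 0]
    - [0, -2.5, 0, 0, 0, -0.055, 0]
    - [0, -1.3, 0, 0, 0, 0, 0]
    - [0, -0.5, 0, 0, 0, 0, 0]
    - [0, 0, 0, 0, 0, 0, 0]
    - [0, 0, 0, 0, 0, 0, 0]

```text
time: 23.28
ee_pos: [0.4263, -0.3508, 0.1525]
eef_rot: [0.86, 0.51, 0.0, -0.0]
ft_force: [-0.3, -0.1, -1.6]
width: 0.0198
```

```bash
python3 - <<'E'
from h import *
s=st();c=snap('wrist','w8.png');z=s['ee_pos'][2]-.033+.030;rects(c,'cream',z,2000)
m=cv2.inRange(hsv(c),(15,20,130),(40,90,255));print(m.sum()//255)
E
```

```text
t 23.27 tcp [ 0.4263 -0.3508  0.1525] yaw 61.38 tilt [0.0002 0.0007] w 0.0198 F [-0.3 -0.1 -1.6] q [ 0.01  0.26  0.7   1.78 -0.18  1.17  1.83]
cream xy 0.4047 -0.3388 size 86 x 60 yaw 61.4 px [274. 210.]
17919
```

View pics/w8.png

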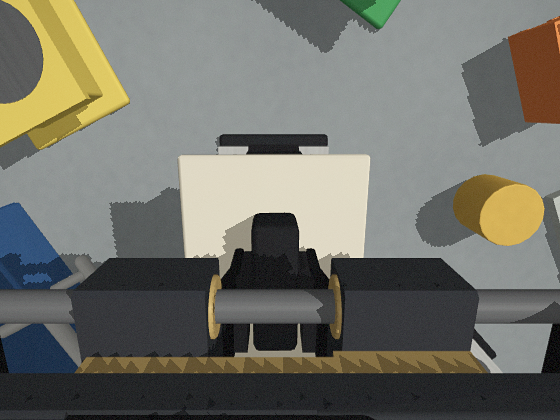

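Request:
play_rows:
  commands:
    - [-0.1, -0.02, -1.5, 0, 0, 0, 0]
    - [0, 0, -2, 0, 0, 0, 0]
    - [0, 0, -1, 0, 0, 0, 0]
    - [0, 0, -0.5, 0, 0, 0, 0]
    - [0, 0, -0.5, 0, 0, 0, 0]
    - [0, 0, -0.5, 0, 0, 0, 0]
    - [0, 0, -0.5, 0, 0, 0, 0]
    - [0, 0, -0.5, 0, 0, 0, 0]
    - [0, 0, -0.5, 0, 0, 0, 0]
    - [0, 0, -0.5, 0, 0, 0, 0]
    - [0, 0, -0.3, 0, 0, 0, 0]
    - [0, 0, -0.2, 0, 0, 0, 0]
    - [0, 0, 0, 0, 0, 0, 0]
    - [0, 0, 0, 0, 0, 0, 0]

```text
time: 25.08
ee_pos: [0.4246, -0.3519, 0.068]
eef_rot: [0.86, 0.51, 0.0, -0.0]
ft_force: [-5.8, 3.1, 8.9]
width: 0.0192
```

Request:
play_rows:
  commands:
    - [0.05, -0.03, -0.1, 0, 0, 0, 0]
    - [0, 0, -0.1, 0, 0, 0, 0]
    - [0, 0, -0.1, 0, 0, 0, 0]
    - [0, 0, 0, 0, 0, 0, 0]
    - [0, 0, 0, 0, 0, 0, 0]

```text
time: 25.7
ee_pos: [0.4247, -0.352, 0.0679]
eef_rot: [0.861, 0.509, 0.001, -0.001]
ft_force: [-19.8, 16.8, 49.8]
width: 0.0198
```

Request:
play_rows:
  commands:
    - [0, 0, 0.3, 0, 0, 0, 0]
    - [0, 0, 0, 0, 0, 0, 6]
    - [0, 0, 0, 0, 0, 0, 6]
    - [0, 0, 0, 0, 0, 0, 6]
    - [0, 0, 0, 0, 0, 0, 6]
    - [0, 0, 2, 0, 0, 0, 6]
    - [0, 0, 4, 0, 0, 0, 6]
    - [0, 0, 5, 0, 0, 0, 6]
    - [0, 0, 5, 0, 0, 0, 6]
    - [0, 0, 3, 0, 0, 0, 6]
    - [0, 0, 0, 0, 0, 0, 6]
    - [0, 0, 0, 0, 0, 0, 6]

```text
time: 27.2
ee_pos: [0.4253, -0.3519, 0.2567]
eef_rot: [0.86, 0.51, -0.0, -0.001]
ft_force: [1.0, 0.3, 0.1]
width: 0.0604
```

```bash
python3 - <<'E'
from h import *
s=st();c=snap('wrist');rects(c,'cream',.065,2000);rects(c,'black',.089,300,8000)
d=snap('side');a=snap('scene')
def crop(c,p,w=45,h=34):
    u,v=int(p[0]*.7),int(p[1]*.7);return cv2.resize(c['img'][max(0,v-h):v+h,max(0,u-w):u+w,::-1],(400,300),interpolation=cv2.INTER_CUBIC)
w=cv2.resize(c['img'][100:260,180:380,::-1],(400,300),interpolation=cv2.INTER_CUBIC)
cv2.imwrite('pics/c2.png',np.vstack([np.hstack([crop(a,(251,414)),crop(d,(388,463))]),np.hstack([w,w*0])]))
E
```

```text
t 27.20 tcp [ 0.4253 -0.3519  0.2567] yaw 61.31 tilt [-0.0009  0.0007] w 0.0604 F [1.  0.3 0.1] q [-0.03  0.17  0.72  1.64 -0.11  1.38  1.78]
cream xy 0.4271 -0.3522 size 110 x 87 yaw -28.7 px [274. 186.]
black xy 0.6950 -0.1832 size 35 x 33 yaw 73.2 px [545. 340.]
black xy 0.4497 -0.4654 size 54 x 43 yaw 61.3 px [191. 274.]
black xy 0.4252 -0.3519 size 60 x 19 yaw -28.3 px [274. 192.]
```

View pics/c2.png

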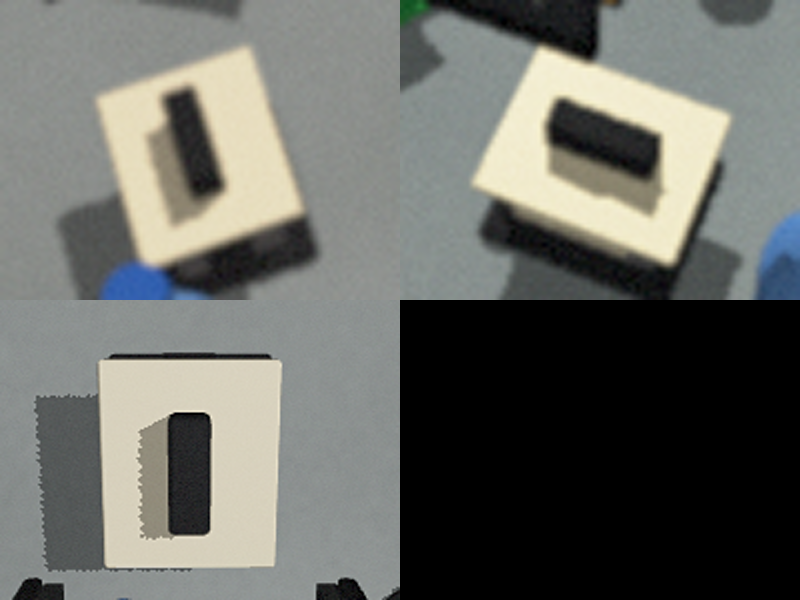

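Request:
play_rows:
  commands:
    - [0, 1, 0, 0, 0, -0.1, 7]
    - [0.1, 1.5, 0, 0, 0, -0.18, 7]
    - [0.1, 1.5, 0, 0, 0, -0.18, 7]
    - [0.1, 1.5, 0, 0, 0, -0.18, 7]
    - [0.1, 1.5, 0, 0, 0, -0.18, 7]
    - [0.1, 1.5, 0, 0, 0, -0.18, 7]
    - [0.1, 1.5, 0, 0, 0, -0.18, 7]
    - [0.1, 1.5, 0, 0, 0, -0.18, 7]
    - [0.1, 1.5, 0, 0, 0, -0.18, 7]
    - [0.1, 1.5, 0, 0, 0, -0.18, 7]
    - [0.1, 1.5, 0, 0, 0, -0.18, 7]
    - [0.1, 1.5, 0, 0, 0, -0.18, 7]
    - [0.1, 1.5, 0, 0, 0, -0.18, 7]
    - [0.1, 1.5, 0, 0, 0, -0.18, 7]
    - [0, 1.5, 0, 0, 0, -0.18, 7]
    - [0, 1.5, 0, 0, 0, -0.15, 7]
    - [0, 0.6, 0, 0, 0, 0, 7]
    - [0, 0, 0, 0, 0, 0, 7]
    - [0, 0, 0, 0, 0, 0, 7]

```text
time: 29.72
ee_pos: [0.4384, -0.1118, 0.2574]
eef_rot: [-0.66, 0.751, 0.0, -0.0]
ft_force: [-0.2, 1.0, -0.1]
width: 0.0699
```

```bash
cat >> h.py <<'E'
def balls(c):
    m=cv2.inRange(hsv(c),(8,120,120),(22,255,255));out=[]
    n,l,s,ce=cv2.connectedComponentsWithStats(m)
    for i in range(1,n):
        p=ray(c,*ce[i],.029)
        if s[i,4]>15 and .57<p[0]<.63 and -.13<p[1]<.09: print('ball',p[:2].round(4),'area',s[i,4],'px',ce[i].round(1));out.append(p[:2])
E
python3 - <<'E'
from h import *
s=st();c=snap('wrist','w9.png');rects(c,'white',.05,150,4000);rects(c,'orange',.05,500);balls(c);rects(c,'cream',.03,2000)
E
```

```text
t 29.73 tcp [ 0.4384 -0.1118  0.2574] yaw -97.33 tilt [-0.0002 -0.0002] w 0.0699 F [-0.2  1.  -0.1] q [-0.35 -0.11  0.47  1.86  0.05  1.38 -1.59]
white xy 0.4302 0.1235 size 39 x 30 yaw -2.7 px [ 54. 220.]
white xy 0.3950 -0.3448 size 92 x 49 yaw 61.5 px [505. 204.]
white xy 0.4385 -0.1103 size 39 x 30 yaw -7.3 px [274. 184.]
white xy 0.4838 -0.3503 size 21 x 16 yaw -29.0 px [513. 107.]
white xy 0.5783 -0.2886 size 47 x 15 yaw 82.7 px [447.   5.]
orange xy 0.4333 0.1103 size 76 x 69 yaw -2.7 px [ 64. 215.]
orange xy 0.4409 -0.1108 size 74 x 44 yaw -7.0 px [274. 182.]
ball [ 0.5968 -0.1023] area 192 px [244.2  21.5]
ball [ 0.6011 -0.0246] area 189 px [164.3  28. ]
ball [0.6053 0.053 ] area 187 px [85.1 34.5]
cream xy 0.3890 -0.3573 size 97 x 53 yaw 61.3 px [506. 203.]
```

View pics/w9.png

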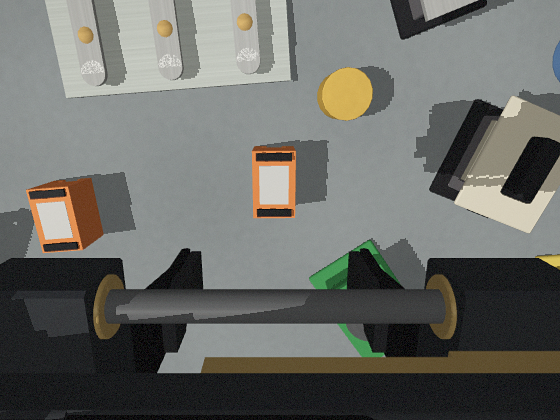

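Request:
play_rows:
  commands:
    - [0, 0.15, -3, 0, 0, 0, 7]
    - [0, 0, -5, 0, 0, 0, 7]
    - [0, 0, -5, 0, 0, 0, 7]
    - [0, 0, -5, 0, 0, 0, 7]
    - [0, 0, -3.5, 0, 0, 0, 7]
    - [0, 0, -2, 0, 0, 0, 7]
    - [0, 0, -0.8, 0, 0, 0, 7]
    - [0, 0, 0, 0, 0, 0, 0]
    - [0, 0, 0, 0, 0, 0, 0]
    - [0, 0, 0, 0, 0, 0, 0]
    - [0, 0, 0, 0, 0, 0, 0]
    - [0, 0, 0, 0, 0, 0, 0]
    - [0, 0, 0, 0, 0, 0, 0]
    - [0, 0, 0, 0, 0, 0, 0]
    - [0, 0, 0, 0, 0, 0, 0]

```text
time: 31.65
ee_pos: [0.4391, -0.1098, 0.0152]
eef_rot: [-0.66, 0.751, -0.0, 0.0]
ft_force: [-2.6, -0.5, 6.5]
width: 0.0436
```

```bash
python3 - <<'E'
from h import *
s=st()
E
```

```text
t 31.65 tcp [ 0.4391 -0.1098  0.0152] yaw -97.40 tilt [ 0.0011 -0.    ] w 0.0436 F [-2.6 -0.5  6.5] q [-0.31  0.21  0.49  2.14 -0.13  0.82 -1.44]
```

Request:
play_rows:
  commands:
    - [0, 0, 0.7, 0, 0, 0, 0]
    - [0, 0, 0.75, 0, 0, 0, 0]
    - [1, 0.2, 0, 0, 0, 0.025, 0]
    - [2, 0.4, 0, 0, 0, 0.025, 0]
    - [2, 0.4, 0, 0, 0, 0.025, 0]
    - [1.3, 0.2, 0, 0, 0, 0, 0]
    - [0, 0, 0, 0, 0, 0, 0]
    - [0, 0, 0, 0, 0, 0, 0]

```text
time: 32.65
ee_pos: [0.5008, -0.0979, 0.0288]
eef_rot: [-0.687, 0.726, 0.0, -0.0]
ft_force: [-0.8, -0.3, -0.8]
width: 0.0437
```

```bash
python3 - <<'E'
from h import *
s=st();c=snap('wrist','w10.png');rects(c,'orange',.0645,300);balls(c)
d=snap('side');rects(d,'white',.0645,30,400)
E
```

```text
t 32.65 tcp [ 0.5008 -0.0979  0.0288] yaw -93.14 tilt [-0.0009 -0.0002] w 0.0437 F [-0.8 -0.3 -0.8] q [-0.3   0.31  0.46  1.98 -0.17  0.89 -1.38]
orange xy 0.4873 -0.0968 size 44 x 15 yaw 86.9 px [274. 347.]
orange xy 0.5284 -0.0990 size 44 x 37 yaw 86.9 px [274. 242.]
ball [ 0.6012 -0.0254] area 1005 px [84.8 54.4]
ball [ 0.597  -0.1033] area 850 px [275.6  54. ]
white xy 0.4575 -0.4892 size 102 x 5 yaw -0.0 px [292. 383.]
white xy 0.4575 -0.4676 size 140 x 5 yaw -0.0 px [291. 372.]
white xy 0.8601 -0.4027 size 33 x 32 yaw -63.4 px [458. 324.]
white xy 0.4049 -0.3221 size 59 x 45 yaw 61.2 px [259. 309.]
white xy 0.5792 -0.1726 size 83 x 16 yaw -6.3 px [321. 255.]
white xy 1.1676 -0.2504 size 93 x 57 yaw 13.7 px [543. 257.]
white xy 0.6344 -0.1570 size 54 x 8 yaw 77.7 px [340. 248.]
white xy 0.5861 -0.1145 size 77 x 50 yaw -0.7 px [320. 237.]
white xy 0.5857 -0.0480 size 83 x 56 yaw -2.8 px [315. 218.]
white xy 0.5992 0.0271 size 65 x 37 yaw -6.2 px [316. 199.]
white xy 0.4311 0.1093 size 35 x 22 yaw -6.1 px [257. 184.]
white xy 1.1603 0.4518 size 68 x 47 yaw -5.8 px [440. 106.]
white xy 0.8490 0.6675 size 67 x 62 yaw -5.7 px [349.  82.]
white xy 0.9288 0.8444 size 107 x 90 yaw 84.4 px [357.  59.]
white xy 0.2688 1.2154 size 201 x 107 yaw 3.8 px [207.  29.]
```

View pics/w10.png

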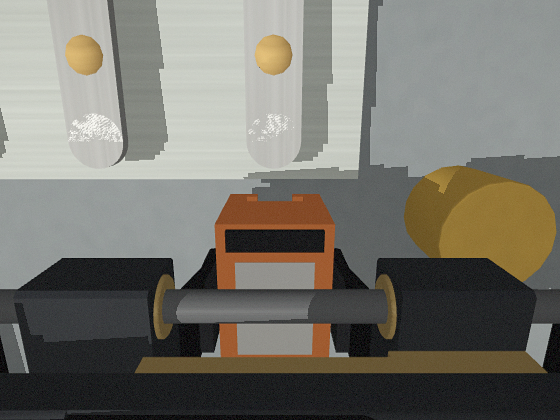

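Request:
play_rows:
  commands:
    - [0.6, -0.03, 0.1, 0, 0, 0, 0]
    - [0.8, -0.05, 0, 0, 0, 0, 0]
    - [0.8, -0.04, 0, 0, 0, 0, 0]
    - [0.8, -0.05, 0, 0, 0, 0, 0]
    - [0.8, -0.04, 0, 0, 0, 0, 0]
    - [0.8, -0.05, 0, 0, 0, 0, 0]
    - [0.8, -0.04, 0, 0, 0, 0, 0]
    - [0, 0, 0, 0, 0, 0, 0]

```text
time: 33.75
ee_pos: [0.5561, -0.1007, 0.03]
eef_rot: [-0.688, 0.726, -0.0, -0.0]
ft_force: [0.4, 0.2, -0.9]
width: 0.0438
```

On the rail without contact force. Push home.

Request:
play_rows:
  commands:
    - [0.8, -0.04, 0, 0, 0, 0, 0]
    - [0.8, -0.05, 0, 0, 0, 0, 0]
    - [0.8, -0.04, 0, 0, 0, 0, 0]
    - [0.7, -0.04, 0, 0, 0, 0, 0]
    - [0.5, -0.03, 0, 0, 0, 0, 0]
    - [0.4, -0.02, 0, 0, 0, 0, 0]
    - [0.2, -0.01, 0, 0, 0, 0, 0]
    - [0, 0, 0, 0, 0, 0, 0]
    - [0, 0, 0, 0, 0, 0, 0]

```text
time: 34.88
ee_pos: [0.5974, -0.103, 0.03]
eef_rot: [-0.688, 0.726, 0.0, -0.0]
ft_force: [-1.3, 0.9, -0.8]
width: 0.0439
```

Request:
play_rows:
  commands:
    - [0.1, 0, 0, 0, 0, 0, 0]
    - [0.1, 0, 0, 0, 0, 0, 0]
    - [0, 0, 0, 0, 0, 0, 0]

```text
time: 35.25
ee_pos: [0.599, -0.1029, 0.0299]
eef_rot: [-0.688, 0.726, 0.0, -0.0]
ft_force: [-4.1, 0.4, -0.0]
width: 0.0437
```

Request:
play_rows:
  commands:
    - [-0.1, 0, 0, 0, 0, 0, 6]
    - [0, 0, 0, 0, 0, 0, 6]
    - [0, 0, 0, 0, 0, 0, 6]
    - [0, 0, 0, 0, 0, 0, 6]
    - [0, 0, 1, 0, 0, 0, 6]
    - [0, 0, 3, 0, 0, 0, 6]
    - [0, 0, 5, 0, 0, 0, 6]
    - [-1, 1, 5, 0, 0, 0, 7]
    - [-2, 3, 5, 0, 0, 0, 7]
    - [-3, 4, 4, 0, 0, 0, 7]
    - [-3.5, 4.5, 0, 0, 0, 0, 7]
    - [-3.5, 4.5, 0, 0, 0, 0, 7]
    - [-2.5, 3.5, 0, 0, 0, 0, 7]
    - [-1, 1.7, 0, 0, 0, 0, 7]
    - [0, 0, 0, 0, 0, 0, 7]
    - [0, 0, 0, 0, 0, 0, 7]

```text
time: 37.25
ee_pos: [0.4348, 0.117, 0.2595]
eef_rot: [-0.687, 0.726, -0.0, 0.0]
ft_force: [-0.3, -0.2, -0.5]
width: 0.07
```

```bash
python3 - <<'E'
from h import *
s=st();c=snap('wrist','w11.png');print('module top z .063');rects(c,'white',.063,150,4000);print('z.05');rects(c,'white',.05,150,4000);balls(c);rects(c,'cream',.03,2000)
E
```

```text
t 37.25 tcp [0.4348 0.117  0.2595] yaw -93.18 tilt [ 0.0006 -0.0001] w 0.0700 F [-0.3 -0.2 -0.5] q [-0.66 -0.09  0.27  1.85  0.03  1.38 -2.01]
module top z .063
white xy 0.4334 0.1231 size 38 x 28 yaw -3.2 px [269. 189.]
white xy 0.5522 -0.0807 size 21 x 11 yaw 86.8 px [487.  46.]
white xy 0.5842 -0.1019 size 30 x 10 yaw 86.8 px [515.   6.]
white xy 0.5725 -0.0108 size 44 x 21 yaw -3.2 px [410.  24.]
white xy 0.5932 0.2665 size 79 x 51 yaw 74.3 px [100.  27.]
z.05
white xy 0.4306 0.1235 size 39 x 29 yaw -3.2 px [269. 189.]
white xy 0.5537 -0.0878 size 22 x 11 yaw 86.8 px [487.  46.]
white xy 0.5869 -0.1097 size 31 x 11 yaw 86.8 px [515.   6.]
white xy 0.5748 -0.0153 size 45 x 22 yaw -3.2 px [410.  24.]
white xy 0.5963 0.2721 size 82 x 53 yaw 74.3 px [100.  27.]
ball [0.6031 0.0538] area 131 px [331.    4.2]
ball [ 0.5989 -0.0236] area 131 px [411.9   4.1]
ball [ 0.5827 -0.0994] area 1701 px [489.7  17.9]
cream xy 0.6008 0.2805 size 87 x 56 yaw 74.2 px [100.  27.]
```

Request:
play_rows:
  commands:
    - [-0.4, 0.65, -3, 0, 0, 0, 7]
    - [0, 0, -5, 0, 0, 0, 7]
    - [0, 0, -5, 0, 0, 0, 7]
    - [0, 0, -5, 0, 0, 0, 7]
    - [0, 0, -3.5, 0, 0, 0, 7]
    - [0, 0, -2, 0, 0, 0, 7]
    - [0, 0, -0.9, 0, 0, 0, 7]
    - [0, 0, 0, 0, 0, 0, 0]
    - [0, 0, 0, 0, 0, 0, 0]
    - [0, 0, 0, 0, 0, 0, 0]
    - [0, 0, 0, 0, 0, 0, 0]
    - [0, 0, 0, 0, 0, 0, 0]
    - [0, 0, 0, 0, 0, 0, 0]
    - [0, 0, 0, 0, 0, 0, 0]
    - [0, 0, 0, 0, 0, 0, 0]

```text
time: 39.17
ee_pos: [0.4307, 0.1245, 0.0158]
eef_rot: [-0.688, 0.726, -0.0, 0.0]
ft_force: [-1.3, -1.7, 7.3]
width: 0.0439
```

```bash
python3 - <<'E'
from h import *
s=st()
E
```

```text
t 39.17 tcp [0.4307 0.1245 0.0158] yaw -93.11 tilt [0.0008 0.0001] w 0.0439 F [-1.3 -1.7  7.3] q [-0.64  0.19  0.28  2.14 -0.07  0.82 -1.95]
```

Request:
play_rows:
  commands:
    - [0, 0, 0.7, 0, 0, 0, 0]
    - [0, 0, 0.75, 0, 0, 0, 0]
    - [0.7, -0.6, 0, 0, 0, 0, 0]
    - [1.7, -1.5, 0, 0, 0, 0, 0]
    - [2.2, -1.9, 0, 0, 0, 0, 0]
    - [1.8, -1.7, 0, 0, 0, 0, 0]
    - [1.1, -0.95, 0, 0, 0, 0, 0]
    - [0, 0, 0, 0, 0, 0, 0]
    - [0, 0, 0, 0, 0, 0, 0]

```text
time: 40.3
ee_pos: [0.5046, 0.0587, 0.0294]
eef_rot: [-0.688, 0.726, 0.0, -0.0]
ft_force: [-0.1, 0.2, -2.1]
width: 0.0438
```

```bash
python3 - <<'E'
from h import *
s=st();c=snap('wrist','w12.png');rects(c,'orange',.0645,300);balls(c)
E
```

```text
t 40.30 tcp [0.5046 0.0587 0.0294] yaw -93.06 tilt [-0.0008  0.0001] w 0.0438 F [-0.1  0.2 -2.1] q [-0.5   0.29  0.34  1.98 -0.12  0.89 -1.73]
orange xy 0.4906 0.0600 size 44 x 15 yaw 86.9 px [274. 346.]
orange xy 0.5320 0.0577 size 44 x 37 yaw 86.9 px [274. 242.]
ball [0.6054 0.0529] area 985 px [276.5  42. ]
ball [ 0.6012 -0.0241] area 1055 px [466.3  42.2]
```

Request:
play_rows:
  commands:
    - [0.8, -0.1, 0.1, 0, 0, 0, 0]
    - [0.8, -0.05, 0, 0, 0, 0, 0]
    - [0.8, -0.04, 0, 0, 0, 0, 0]
    - [0.8, -0.05, 0, 0, 0, 0, 0]
    - [0.8, -0.04, 0, 0, 0, 0, 0]
    - [0.8, -0.05, 0, 0, 0, 0, 0]
    - [0.8, -0.04, 0, 0, 0, 0, 0]
    - [0, 0, 0, 0, 0, 0, 0]

```text
time: 41.35
ee_pos: [0.5618, 0.0543, 0.0306]
eef_rot: [-0.688, 0.726, -0.0, 0.0]
ft_force: [0.1, 0.3, -2.1]
width: 0.0437
```

Request:
play_rows:
  commands:
    - [0.8, -0.04, 0, 0, 0, 0, 0]
    - [0.8, -0.05, 0, 0, 0, 0, 0]
    - [0.8, -0.04, 0, 0, 0, 0, 0]
    - [0.8, -0.04, 0, 0, 0, 0, 0]
    - [0.5, -0.03, 0, 0, 0, 0, 0]
    - [0.4, -0.02, 0, 0, 0, 0, 0]
    - [0.3, -0.01, 0, 0, 0, 0, 0]
    - [0.1, 0, 0, 0, 0, 0, 0]
    - [0, 0, 0, 0, 0, 0, 0]

```text
time: 42.48
ee_pos: [0.6062, 0.0521, 0.0305]
eef_rot: [-0.688, 0.726, 0.0, -0.0]
ft_force: [0.4, -0.6, -1.9]
width: 0.0439
```

Request:
play_rows:
  commands:
    - [0.1, 0, 0, 0, 0, 0, 0]
    - [0, 0, 0, 0, 0, 0, 6]
    - [0, 0, 0, 0, 0, 0, 6]
    - [0, 0, 0, 0, 0, 0, 6]
    - [0, 0, 0, 0, 0, 0, 6]
    - [0, 0, 1, 0, 0, 0, 6]
    - [0, 0, 3, 0, 0, 0, 6]
    - [0, 0, 5, 0, 0, 0, 6]
    - [0, 1, 5, 0, 0, -0.05, 6]
    - [0.3, 3, 5, 0, 0, -0.06, 6]
    - [0.4, 4, 3, 0, 0, -0.06, 6]
    - [0.4, 4.5, 0, 0, 0, -0.05, 6]
    - [0.4, 4.5, 0, 0, 0, 0, 6]
    - [0.4, 3.5, 0, 0, 0, 0, 6]
    - [0.1, 1.5, 0, 0, 0, 0, 6]
    - [0, 0, 0, 0, 0, 0, 6]
    - [0, 0, 0, 0, 0, 0, 6]

```text
time: 44.6
ee_pos: [0.6278, 0.2698, 0.2511]
eef_rot: [-0.603, 0.798, -0.001, 0.0]
ft_force: [-0.3, 0.1, 0.1]
width: 0.06
```

```bash
python3 - <<'E'
from h import *
s=st();c=snap('wrist','w13.png');rects(c,'cream',.03,2000);rects(c,'black',.054,300,8000)
b=snap('side');a=snap('scene')
for c in(a,b):rects(c,'white',.063,40,900)
def crop(c,p,w=70,h=52): 
    u,v=int(p[0]*.7),int(p[1]*.7);return cv2.resize(c['img'][max(0,v-h):v+h,max(0,u-w):u+w,::-1],(400,300),interpolation=cv2.INTER_CUBIC)
cv2.imwrite('pics/c3.png',np.hstack([crop(a,(430,340)),crop(b,(430,315))]))
E
```

```text
t 44.60 tcp [0.6278 0.2698 0.2511] yaw -105.85 tilt [ 0.0006 -0.0008] w 0.0600 F [-0.3  0.1  0.1] q [-0.7   0.46  0.33  1.26 -0.15  1.45 -2.23]
cream xy 0.6285 0.2734 size 111 x 87 yaw -15.8 px [271. 180.]
cream xy 0.8122 0.4745 size 108 x 97 yaw -84.3 px [30. 55.]
black xy 0.5160 0.2017 size 59 x 47 yaw 74.1 px [358. 274.]
black xy 0.5687 0.3872 size 59 x 47 yaw 74.1 px [191. 274.]
black xy 0.6297 0.2723 size 59 x 18 yaw -16.3 px [272. 179.]
black xy 0.6497 0.0658 size 41 x 10 yaw 86.5 px [477. 107.]
white xy 1.2510 -0.0531 size 34 x 17 yaw -89.1 px [555. 413.]
white xy 1.1553 -0.1160 size 32 x 25 yaw -29.3 px [498. 407.]
white xy 1.2213 -0.0205 size 122 x 42 yaw -76.0 px [548. 392.]
white xy 1.1662 0.0077 size 37 x 20 yaw 61.1 px [529. 366.]
white xy 0.3930 -0.4910 size 133 x 40 yaw -14.8 px [123. 328.]
white xy 0.6286 -0.2919 size 98 x 73 yaw 13.7 px [252. 323.]
white xy 0.4473 -0.3611 size 77 x 57 yaw 59.9 px [179. 301.]
white xy 0.5715 -0.1461 size 35 x 19 yaw 88.8 px [273. 265.]
white xy 0.5803 -0.0258 size 100 x 28 yaw 88.8 px [304. 236.]
white xy 0.6374 0.2487 size 111 x 87 y
[... 178 characters left out ...]
2 x 6 yaw 0.3 px [292. 382.]
white xy 0.4576 -0.4668 size 141 x 6 yaw 0.0 px [291. 372.]
white xy 0.8610 -0.4032 size 34 x 32 yaw -6.5 px [458. 324.]
white xy 0.4317 -0.3534 size 97 x 82 yaw -29.7 px [277. 330.]
white xy 0.6286 -0.2928 size 98 x 73 yaw 13.3 px [351. 295.]
white xy 1.1636 -0.2483 size 75 x 56 yaw 25.4 px [542. 258.]
white xy 0.5555 -0.0643 size 225 x 36 yaw 86.7 px [304. 226.]
white xy 0.5857 0.2502 size 80 x 37 yaw 73.1 px [299. 151.]
white xy 0.8503 0.6709 size 71 x 66 yaw -88.8 px [349.  82.]
white xy 1.1517 0.7167 size 207 x 137 yaw 0.2 px [414.  73.]
white xy 0.9280 0.8477 size 111 x 89 yaw -82.5 px [357.  59.]
white xy 0.2690 1.2167 size 203 x 103 yaw 3.6 px [207.  29.]
```

View pics/c3.png

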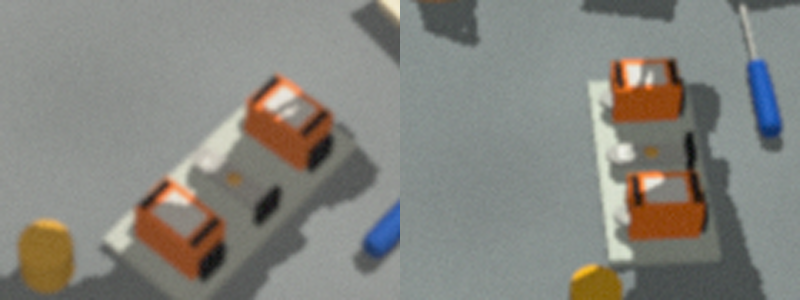

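Request:
play_rows:
  commands:
    - [0.15, 0.3, -3, 0, 0, 0, 6]
    - [0, 0, -5, 0, 0, 0, 6]
    - [0, 0, -5, 0, 0, 0, 6]
    - [0, 0, -4, 0, 0, 0, 6]
    - [0, 0, -2.7, 0, 0, 0, 6]
    - [0, 0, -1.5, 0, 0, 0, 6]
    - [0, 0, -0.55, 0, 0, 0, 6]
    - [0, 0, 0, 0, 0, 0, 0]
    - [0, 0, 0, 0, 0, 0, 0]
    - [0, 0, 0, 0, 0, 0, 0]
    - [0, 0, 0, 0, 0, 0, 0]
    - [0, 0, 0, 0, 0, 0, 0]
    - [0, 0, 0, 0, 0, 0, 0]
    - [0, 0, 0, 0, 0, 0, 0]
    - [0, 0, 0, 0, 0, 0, 0]
    - [0, 0, 0, 0, 0, 0, 0]

```text
time: 46.75
ee_pos: [0.6289, 0.2751, 0.0332]
eef_rot: [-0.604, 0.797, -0.0, 0.0]
ft_force: [0.2, 0.3, 1.2]
width: 0.0198
```

Request:
play_rows:
  commands:
    - [0, 0, 1, 0, 0, 0, 0]
    - [0, 0, 3, 0, 0, 0, 0]
    - [0, 0, 5, 0, 0, 0, 0]
    - [0, -1, 3, 0, 0, 0, 0]
    - [0, -2.5, 0, 0, 0, 0.04, 0]
    - [0, -4, 0, 0, 0, 0.05, 0]
    - [0, -4.5, 0, 0, 0, 0.05, 0]
    - [0, -4.5, 0, 0, 0, 0.05, 0]
    - [0, -4.5, 0, 0, 0, 0.05, 0]
    - [0, -4.5, 0, 0, 0, 0.05, 0]
    - [0, -4.5, 0, 0, 0, 0.05, 0]
    - [0, -4.5, 0, 0, 0, 0.05, 0]
    - [0, -4.5, 0, 0, 0, 0.05, 0]
    - [0, -4.5, 0, 0, 0, 0.05, 0]
    - [0, -4.5, 0, 0, 0, 0.028, 0]
    - [0, -4, 0, 0, 0, 0, 0]
    - [0, -2.5, 0, 0, 0, 0, 0]
    - [0, -1.5, 0, 0, 0, 0, 0]
    - [0, -0.5, 0, 0, 0, 0, 0]
    - [0, 0, 0, 0, 0, 0, 0]

```text
time: 49.25
ee_pos: [0.629, -0.289, 0.1531]
eef_rot: [0.788, -0.616, -0.0, -0.0]
ft_force: [-0.0, -0.2, -2.0]
width: 0.0195
```

```bash
python3 - <<'E'
from h import *
s=st();c=snap('wrist','w14.png');t=s['ee_pos'];o=rects(c,'cream',t[2]-.003,2000)
for x,y,w,h,a,A in o:
    u=np.array([np.cos(np.radians(13.9)),np.sin(np.radians(13.9))])
    print('far edge along plate x from TCP', (np.array([x,y])-t[:2])@u+min(w,h)/2000, (np.array([x,y])-t[:2])@u+max(w,h)/2000)
E
```

```text
t 49.25 tcp [ 0.629  -0.289   0.1531] yaw -75.98 tilt [-0.      0.0004] w 0.0195 F [-0.  -0.2 -2. ] q [ 0.09  0.54  0.41  1.37 -0.21  1.28 -0.82]
cream xy 0.6536 -0.2830 size 86 x 61 yaw -76.0 px [277. 210.]
far edge along plate x from TCP 0.05588510758775384 0.06846983392137201
```

Request:
play_rows:
  commands:
    - [-0.05, -0.12, -1.5, 0, 0, 0, 0]
    - [0, 0, -2, 0, 0, 0, 0]
    - [0, 0, -1, 0, 0, 0, 0]
    - [0, 0, -0.5, 0, 0, 0, 0]
    - [0, 0, -0.5, 0, 0, 0, 0]
    - [0, 0, -0.5, 0, 0, 0, 0]
    - [0, 0, -0.5, 0, 0, 0, 0]
    - [0, 0, -0.5, 0, 0, 0, 0]
    - [0, 0, -0.5, 0, 0, 0, 0]
    - [0, 0, -0.5, 0, 0, 0, 0]
    - [0, 0, -0.3, 0, 0, 0, 0]
    - [0, 0, -0.2, 0, 0, 0, 0]
    - [0, 0, 0, 0, 0, 0, 0]
    - [0, 0, 0, 0, 0, 0, 0]

```text
time: 51.05
ee_pos: [0.6282, -0.2913, 0.0687]
eef_rot: [0.788, -0.616, 0.0, -0.0]
ft_force: [-1.6, -0.4, 4.5]
width: 0.02
```

Request:
play_rows:
  commands:
    - [0, 0, -0.1, 0, 0, 0, 0]
    - [0, 0, -0.1, 0, 0, 0, 0]
    - [0, 0, -0.1, 0, 0, 0, 0]
    - [0, 0, 0, 0, 0, 0, 0]
    - [0, 0, 0, 0, 0, 0, 0]

```text
time: 51.68
ee_pos: [0.6283, -0.2915, 0.0684]
eef_rot: [0.788, -0.616, 0.0, -0.0]
ft_force: [-10.2, 4.3, 25.0]
width: 0.0199
```

Request:
play_rows:
  commands:
    - [0, 0, -0.15, 0, 0, 0, 0]
    - [0, 0, 0, 0, 0, 0, 0]
    - [0, 0, 0.3, 0, 0, 0, 0]
    - [0, 0, 0, 0, 0, 0, 6]
    - [0, 0, 0, 0, 0, 0, 6]
    - [0, 0, 0, 0, 0, 0, 6]
    - [0, 0, 0, 0, 0, 0, 6]
    - [0, 0, 2, 0, 0, 0, 6]
    - [0, 0, 4, 0, 0, 0, 6]
    - [0, 0, 5, 0, 0, 0, 6]
    - [0, 0, 5, 0, 0, 0, 6]
    - [0, 0, 3, 0, 0, 0, 6]
    - [0, 0, 0, 0, 0, 0, 6]
    - [0, 0, 0, 0, 0, 0, 6]

```text
time: 53.42
ee_pos: [0.628, -0.2911, 0.2567]
eef_rot: [0.788, -0.616, -0.0, -0.0]
ft_force: [0.2, 0.2, -0.1]
width: 0.06
```

```bash
python3 - <<'E'
from h import *
s=st();c=snap('wrist','w15.png');rects(c,'cream',.065,2000);rects(c,'black',.089,300,8000);rects(c,'white',.063,100,4000)
b=snap('side');a=snap('scene')
def crop(c,p,w=45,h=34):
    u,v=[int(x) for x in p];return cv2.resize(c['img'][max(0,v-h):v+h,max(0,u-w):u+w,::-1],(400,300),interpolation=cv2.INTER_CUBIC)
w=cv2.resize(c['img'][100:260,180:380,::-1],(400,300),interpolation=cv2.INTER_CUBIC)
cv2.imwrite('pics/c4.png',np.vstack([np.hstack([crop(a,proj(a,[.628,-.29,.06])),crop(b,proj(b,[.628,-.29,.06]))]),np.hstack([w,crop(b,proj(b,[.4,.325,.08]),70,52)])]))
E
```

```text
t 53.42 tcp [ 0.628  -0.2911  0.2567] yaw -76.04 tilt [-0.  0.] w 0.0600 F [ 0.2  0.2 -0.1] q [ 0.09  0.49  0.43  1.22 -0.2   1.47 -0.84]
cream xy 0.6281 -0.2908 size 111 x 87 yaw 14.0 px [275. 184.]
black xy 0.4762 -0.3003 size 42 x 16 yaw -27.5 px [247. 335.]
black xy 0.5573 -0.5018 size 219 x 111 yaw -76.0 px [460. 314.]
black xy 0.5756 -0.3950 size 54 x 42 yaw -76.0 px [358. 274.]
black xy 0.5333 -0.2231 size 54 x 44 yaw -76.0 px [192. 274.]
black xy 0.6300 -0.2907 size 59 x 18 yaw 14.4 px [275. 190.]
white xy 0.4636 -0.3509 size 116 x 41 yaw -76.0 px [291. 345.]
white xy 0.5713 -0.1416 size 34 x 19 yaw 86.8 px [119. 209.]
white xy 0.5984 -0.1023 size 40 x 30 yaw -3.2 px [ 80. 170.]
white xy 0.6037 -0.0537 size 75 x 53 yaw -3.2 px [ 31. 162.]
white xy 0.6391 -0.0920 size 141 x 42 yaw 86.9 px [ 73. 114.]
```

View pics/c4.png

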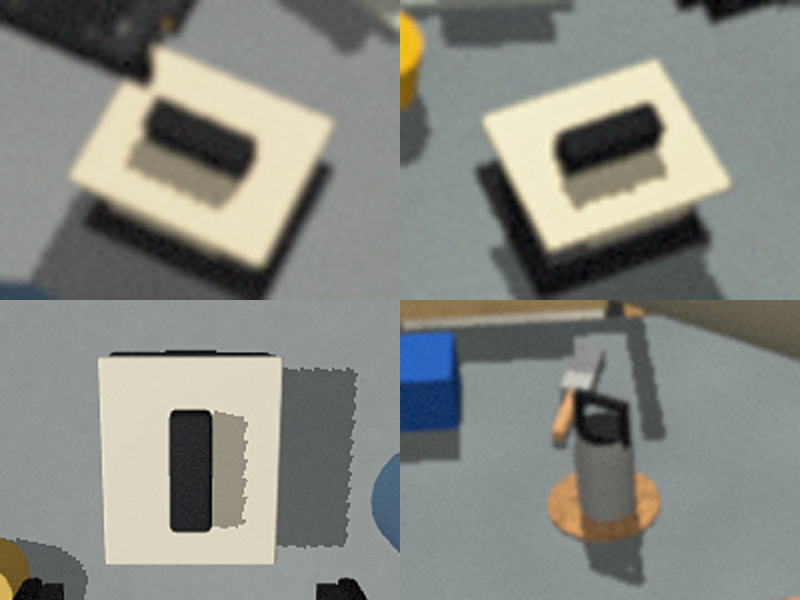

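Request:
play_rows:
  commands:
    - [0, 0, -2, 0, 0, 0, 0]
    - [0, 0, -4, 0, 0, 0, 0]
    - [0, 0, -4, 0, 0, 0, 0]
    - [0, 0, -3, 0, 0, 0, 0]
    - [0, 0, -1.5, 0, 0, 0, 0]
    - [0, 0, -0.5, 0, 0, 0, 0]
    - [0, 0, -0.5, 0, 0, 0, 0]
    - [0, 0, 0, 0, 0, 0, 0]
    - [0, 0, -0.5, 0, 0, 0, 0]
    - [0, 0, -0.3, 0, 0, 0, 0]
    - [0, 0, -0.3, 0, 0, 0, 0]
    - [0, 0, -0.2, 0, 0, 0, 0]
    - [0, 0, 0, 0, 0, 0, 0]

```text
time: 55.2
ee_pos: [0.6282, -0.2911, 0.0896]
eef_rot: [0.788, -0.616, 0.0, -0.0]
ft_force: [-4.0, 2.6, 7.5]
width: 0.0005
```

Request:
play_rows:
  commands:
    - [0, 0, -0.1, 0, 0, 0, 0]
    - [0, 0, -0.1, 0, 0, 0, 0]
    - [0, 0, 0, 0, 0, 0, 0]

```text
time: 55.58
ee_pos: [0.6283, -0.2911, 0.0895]
eef_rot: [0.788, -0.616, 0.0, -0.001]
ft_force: [-10.1, 6.4, 22.3]
width: 0.0004
```

Request:
play_rows:
  commands:
    - [0, 0, 2, 0, 0, 0, 0]
    - [0, 0, 5, 0, 0, 0, 0]
    - [0, 0, 5, 0, 0, 0, 0]
    - [0, 0, 4, 0, 0, 0, 0]
    - [-2, -0.6, 0, 0, 0, 0, 0]
    - [-4, -1.2, 0, 0, 0, 0, 0]
    - [-4, -1.2, 0, 0, 0, 0, 0]
    - [-4, -1.2, 0, 0, 0, 0, 0]
    - [-4, -1.2, 0, 0, 0, 0, 0]
    - [-2.2, -0.7, 0, 0, 0, 0, 0]
    - [0, 0, -4, 0, 0, 0, 0]
    - [0, 0, -4, 0, 0, 0, 0]
    - [0, 0, -3, 0, 0, 0, 0]
    - [0, 0, -2, 0, 0, 0, 0]
    - [0, 0, -1, 0, 0, 0, 0]
    - [0, 0, 0, 0, 0, 0, 0]

```text
time: 57.58
ee_pos: [0.4265, -0.352, 0.1066]
eef_rot: [0.788, -0.616, -0.0, 0.0]
ft_force: [-0.2, 0.6, -0.3]
width: 0.0003
```

Request:
play_rows:
  commands:
    - [0, 0, -0.5, 0, 0, 0, 0]
    - [0, 0, -0.5, 0, 0, 0, 0]
    - [0, 0, -0.4, 0, 0, 0, 0]
    - [0, 0, -0.4, 0, 0, 0, 0]
    - [0, 0, -0.2, 0, 0, 0, 0]
    - [0, 0, 0, 0, 0, 0, 0]

```text
time: 58.32
ee_pos: [0.4264, -0.3522, 0.0893]
eef_rot: [0.788, -0.616, 0.0, -0.001]
ft_force: [-11.3, 9.7, 32.7]
width: 0.0009
```

Request:
play_rows:
  commands:
    - [0, 0, 2, 0, 0, 0, 0]
    - [0, 0, 5, 0, 0, 0, 0]
    - [0, 0, 5, 0, 0, 0, 0]
    - [0, 0, 5, 0, 0, 0, 0]
    - [0.6, 2, 5, 0, 0, 0, 0]
    - [1, 4, 3, 0, 0, 0, 0]
    - [1.2, 4.5, 0, 0, 0, 0, 0]
    - [1.2, 4.5, 0, 0, 0, 0, 0]
    - [1.2, 4.5, 0, 0, 0, 0, 0]
    - [1.2, 4.5, 0, 0, 0, 0, 0]
    - [1, 4, 0, 0, 0, 0, 0]
    - [0.6, 3, 0, 0, 0, 0, 0]
    - [0, 1, 0, 0, 0, 0, 0]
    - [0, 0, 0, 0, 0, 0, 0]
    - [0, 0, 0, 0, 0, 0, 0]

```text
time: 60.2
ee_pos: [0.5061, -0.0337, 0.3367]
eef_rot: [0.787, -0.617, 0.0, 0.0]
ft_force: [0.2, -0.2, -0.5]
width: 0.0003
```

```bash
python3 - <<'E'
from h import *
s=st();c=snap('wrist','w16.png');rects(c,'white',.063,150,4000);rects(c,'orange',.063,500);balls(c)
b=snap('side','side9.png')
cv2.imwrite('pics/c5.png',np.hstack([cv2.resize(x['img'][:,:,::-1],(400,300)) for x in (c,b)]))
for p in ((.5969,-.1027),(.6053,.0526)): print(proj(c,[*p,.063]))
E
```

```text
t 60.20 tcp [ 0.5061 -0.0337  0.3367] yaw -76.15 tilt [ 0.0003 -0.0004] w 0.0003 F [ 0.2 -0.2 -0.5] q [-0.22  0.03  0.2   1.58 -0.    1.53 -1.35]
white xy 0.3668 -0.3601 size 36 x 17 yaw -76.2 px [484. 327.]
white xy 0.4561 -0.3509 size 127 x 53 yaw -76.2 px [502. 273.]
white xy 0.5985 -0.1026 size 39 x 30 yaw -3.1 px [352. 110.]
orange xy 0.5990 -0.0994 size 70 x 50 yaw -3.0 px [350. 109.]
orange xy 0.6070 0.0501 size 70 x 48 yaw -3.2 px [223.  68.]
ball [0.6101 0.0568] area 1136 px [222.   67.5]
ball [ 0.6011 -0.1019] area 1365 px [346.8 108.1]
ball [ 0.6014 -0.0247] area 93 px [286.2  92.1]
[352.03187755 111.86825668]
[220.67408675  69.64038842]
```

View pics/c5.png

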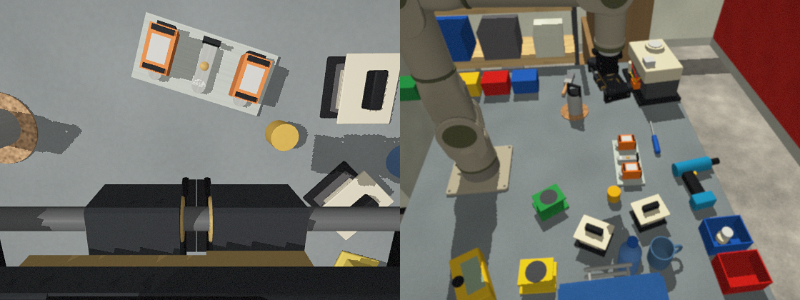

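```bash
python3 -c "
from bench import r
print(r.close_job(), r.read_state()['time'])"
```

```text
the job is handed in; nothing more can be done
the job is handed in; nothing more can be done
```

I finished and handed in the job at about 60 s of robot time. No verdict was reported, so success rests on the checks below.

- **Jug:** I lifted it by its handle and stood it on the cork mat, let go with the hand within about 1 mm of the mat's centre. The last crop showed it upright.
- **Guards:** Both were pressed on and measured within about 1 mm and 0.3° of their plates. I then pressed each bar top again at 22 to 33 N, and it stopped at 89.5 mm on plateA and 89.3 mm on plateB. A flat guard should stop at 89 mm. I could not see the clips themselves, so I judge them snapped in from that height and the solid stop.
- **Modules:** Only two were on the bench. They are on rails 0 and 2, and the last view puts them 1.7 to 2.1 mm past their seat points. That is against the stops and within the 4 mm allowed.

No disturbance was seen. The spray bottle, tin, mug and screwdriver looked untouched in the last pictures, and no check failed.

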